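# Hood the sample pods and set the purge lever

## Task

Get the sample pods on the bench ready and start the purge. First swing the purge lever right back to its closed stop at the red mark; then put one blue hood over every pod, taking the hoods one at a time from the top of the nested stack with a lift-and-twist to unhook them, and press each hood down until the pod's collar is fully home and no red shows. Only when all the pods are covered and pressed, swing the lever to the middle of the green mark; leave unused hoods nested on their stand, none on the bench, and knock nothing over.

Things in the scene. Friction and masses are not known exactly. Their poses are not given: they have to be found in the camera images.
- stand_seat (a point): fixed stand of the nested hoods: dark disc 116 mm across, aluminium shoulder 68 mm across with a boss and pin like a hood's. This point: centre of the shoulder, 30 mm above the bench, where the lowest hood's feet stand; x along its pin; all nested hoods have the same x axis and stand 46 mm apart
- hood5_c (a point): topmost blue hood of the stack at the start: 70 g, 88 mm high, skirt 64 mm across below, solid round grip boss 44 mm across and 42 mm high above. This point is on its axis half-way up, 44 mm above the feet; the boss spans 2 to 44 mm above it. A 6 mm steel cross pin sticks out 8 mm each side of the boss along x, 21.5 mm above this point: grip the boss along y, clear of the pin
- hood4_c (a point): fourth hood from below, like hood5. How hoods nest: the skirt goes over the boss beneath with 2.5 mm play, and two hooks (at +x and -x) catch the pin beneath. To part them: lift 4 to 10 mm (aim for 7), turn counter-clockwise seen from above by 30 to 60 degrees (aim for 45), then lift 46 mm or more. Pulled straight up it stays caught
- hood3_c (a point): third hood from below, like hood5. How a hood sits on a pod: over the sample cone with 3.5 mm play, any yaw, its feet on the collar face, this point then 44 mm above the collar face
- hood2_c (a point): second hood from below, like hood5
- hood1_c (a point): lowest hood of the stack, like hood5; always a spare
- pod1_seat (a point): sample pod, one of three or four (None if absent): loose round aluminium base 84 mm across, 30 mm high, 0.8 kg; from it rises a white press-down collar, 74 mm across, 6 mm thick, with a green sample cone, 42 mm across tapering to 28, 34 mm high. This point: centre of the collar's upper face, 46 mm above the bench with the collar up, 36 mm when home
- pod1_collar (a joint): travel of that pod's collar: 0 = up (a red band shows under it), 0.010 m = fully home (no red). It needs 8 to 9 N of push and stays where it is left; the weight of a hood does not move it
- pod2_seat (a point): sample pod like pod1: same point and sizes; None if absent
- pod2_collar (a joint): same for pod2
- pod3_seat (a point): sample pod like pod1: same point and sizes; None if absent
- pod3_collar (a joint): same for pod3
- pod4_seat (a point): sample pod like pod1: same point and sizes; None if absent
- pod4_collar (a joint): same for pod4
- purge_lever (a joint): purge lever angle, rad: 0 = leaning 0.65 rad from vertical to its own -x (closed: at its stop, on the red mark), growing as it swings over the top towards +x, stop at 1.4; the middle of the green mark is at 0.9. Stiff hinge (about 3 N at the handle), stays where it is left
- lever_grip (a point): point on the lever's handle, a black round bar 16 mm thick, 58 mm long, level, along y of lever_hinge, free end at +y. On the bar's centre line, 38 mm from the arm, 105 mm from the hinge line; pinch the bar here from above, across its length; it turns in the grip
- lever_hinge (a point): fixed point on the hinge line, 55 mm above the bench, opposite lever_grip; the handle circles it in this point's x-z plane (y = hinge line, z up). The lever stands on a fixed grey block, 130 x 90 x 30 mm, beside a scale of white teeth with a red and a green mark
- wash_bottle: bystander: white bottle with green cap, 60 mm across, 160 mm high; origin at the centre of its underside
- reagent_jar: bystander: amber jar with black lid, 70 mm across, 90 mm high; origin at the centre of its underside
- ref_weight: bystander: steel reference weight with a knob, 48 mm across, 66 mm high; origin at the centre of its underside
- beaker: bystander: empty glass beaker, 70 mm across, 85 mm high; origin at the centre of its underside
- dish: bystander: shallow glass dish, 90 mm across, 18 mm high; origin at the centre of its underside
Things that resemble listed ones, but are neither listed nor needed, are in the scene too. Leave any turquoise or yellow look-alike of the part that bears hood2_c alone.

How it is judged:
By the outcome, as a careful person would: the job done as asked, in the order asked, and still so for the second after the job is handed in, with the robot touching nothing.
Of pod1, pod2, pod3, pod4 only 3 to 4 are there at a start; the rules pass over those that are not, and their reading is None.
At some moment in a run one of pod1, pod2, pod3, pod4 may be knocked a few centimetres aside while the robot is not near it.
It also fails if it takes over 210 s, if anything falls off the work surface, if the arm or the gripper's body presses on something with over 40 N, if the wrist force passes 120 N, or if a joint passes its speed limit or range.

## Robot

A 6-joint arm with a two-finger parallel gripper is mounted at the origin on the work surface. World frame = base frame: x ahead of the robot, y to its left, z up, the work surface at z = 0. Lengths are in mm, angles in rad, forces in N, time in s.
With the tool pointing down it reaches from about 350 to 775 mm from the base axis. Payload 7.3 kg.
Tool frame: the origin (TCP) lies at the very end of the fingers, on their centre line; the grasp point (between the pads) lies 19 mm behind it (bot.grasp_offset is the distance from the TCP to the grasp point, in mm); z points along the fingers, y is the direction in which the jaws open and shut (so a half turn about z gives the same grasp; the last joint's range is limited). The gripper opens to 92 mm and grips with 3 to 60 N. Pads are 19 mm wide; open, the fingers measure 130 mm over their backs; the gripper's body (75 mm by 190 mm) begins 47 mm behind the grasp point.
Start: joints at [0.984, 0.342, 1.524, -0, 1.275, -0.146], TCP at [223.987, 474.842, 226.741] pointing down, gripper open.
Joint ranges: [-2.53, 2.53], [-0.77, 2.02], [0.04, 2.7], [-1, 4.14], [0.28, 2.66], [-3.11, 3.11]. Speed limits (rad/s): [2.57, 2.57, 3.14, 3.14, 3.14, 3.14].

## Interface

Orientations are given as [roll, pitch, yaw] about the fixed x, y, z axes, in that order (R = Rz(yaw) Ry(pitch) Rx(roll)).
In Python, from plant import bot gives the robot as it stands.
- The arm moves only by the tool servo_tool, never from a script. Its arguments are lists of equal length, an entry for each row: "angular": the turn, a rotation vector about the world's x, y, z in degrees, a list of three; "slide": the shift along the world's x, y, z in mm, a list of three; "grip": the opening, from -1 (shut) to 1 (fully open), so that 0 is half open. In form: {"angular": [[ax, ay, az], ...], "slide": [[dx, dy, dz], ...], "grip": [grip, ...]}. A call has 1 to 10 rows; each row is the pose to reach, as a shift and turn from the pose commanded when the call began; what a row does not reach only later rows make up. A row lasts 1/12 s, in which the tool goes at most 41.7 mm and 7.16 degrees, less where a joint would pass 70% of its speed; a pose out of reach is approached as far as the arm can. A call with a gripper value outside its range is refused whole. The fingers move at their own pace and stop on an object; the grip force is fixed at half the most. Time passes only in rows, so rows that repeat a pose let the fingers close. It gives the time, the measured TCP pose, the force and the opening at its end, in the units of the state.
- bot.get_obs(): the state, without advancing time (a new reading comes with each control period).
- bot.capture(name): name is "side" or "top"; returns a dict with "img" (480x640x3 uint8, blue, green, red), "range_z" (480x640 float32, mm along the optical axis (not along the pixel's ray), 0 where there is no reading), "fov_y" (degrees; the focal length in pixels is half the picture's height over the tangent of half this angle, whatever the lens; pixels are square), "cx", "cy" (the principal point, pixels), "R" (3x3) and "t" (3): a world point X has camera coordinates R X + t. Camera axes: x right, y down, z forward; pixel columns grow to the right and rows downward; lengths in mm; the calibration is good to about 2 mm. A picture is of the moment at which its call begins.
- bot.close_job(): hands the job in, once; it reports no verdict.
The state is a dict: "time": time; "joint_positions": joint angles; "dq": joint speeds; "tau": joint torques, N m; "tool_pos": TCP position; "tcp_rot": TCP orientation; "contact_force": force on the tool from outside, world axes, zero at the start; "moment": the same for the moment, N m; "grip_width": finger opening in mm.
Only numpy, scipy, OpenCV 4.12 (cv2) and the standard library are available. Lean on these libraries where they do the work, as an engineer would, in place of code of your own. Each camera call takes 0.05 s, during which the arm holds its last target.

## Working session

There is one attempt and no reset: what is moved stays moved. The work goes in short steps, Python scripts to look and compute and a tool call to move; the robot and the scene stay as the last step left them, time stands still between calls to the robot, and variables do not carry over. Pictures are saved under pics/ and viewed, and the job is handed in when it is done.

Besides the shell and the picture viewer there is one more tool, called after "Request:" as a command line: name --argument value ..., lists and objects as JSON in quotes. servo_tool: Moves the arm, as the interface text tells. Its arguments: {"type":"object","properties":{"angular":{"type":"array","items":{"type":"array","items":{"type":"number"}}},"slide":{"type":"array","items":{"type":"array","items":{"type":"number"}}},"grip":{"type":"array","items":{"type":"number"}}},"required":["angular","slide","grip"]}

```bash
ls; mkdir -p pics; cat > h.py <<'E'
import numpy as np, cv2, pickle
from plant import bot
def cap(n,fn=None):
    c=bot.capture(n)
    if fn: cv2.imwrite('pics/'+fn,c['img'])
    return c
def f(c): return 240/np.tan(np.radians(c['fov_y'])/2)
def ray(c,u,v):
    R=np.array(c['R']);t=np.array(c['t']).ravel()
    d=np.array([(u-c['cx'])/f(c),(v-c['cy'])/f(c),1.])
    return -R.T@t, R.T@d
def onz(c,u,v,z):
    o,d=ray(c,u,v); return o+d*(z-o[2])/d[2]
def cloud(c):
    v,u=np.mgrid[0:480,0:640]; Z=c['range_z'].astype(float)
    P=np.stack([(u-c['cx'])/f(c)*Z,(v-c['cy'])/f(c)*Z,Z],-1)
    R=np.array(c['R']);t=np.array(c['t']).ravel()
    W=(P-t)@R; W[Z==0]=np.nan
    return W
def proj(c,X):
    p=np.array(c['R'])@np.array(X)+np.array(c['t']).ravel()
    return p[0]/p[2]*f(c)+c['cx'],p[1]/p[2]*f(c)+c['cy']
E
python3 - <<'E'
from h import *
for n in('top','side'):
    c=cap(n,n+'0.png'); o,d=ray(c,320,240); print(n,o.round(),d.round(2),c['fov_y'],c['cx'],c['cy'])
print(bot.get_obs())
E
```

```text
pics
top [ 447.    6. 1384.] [ 0.13  0.02 -0.99] 51.241469507658906 319.9221337276245 245.98154683161937
side [ 229.  929. 1100.] [ 0.27 -0.67 -0.69] 45.6124290078012 328.33797508312244 244.43877027935662
{'time': 0.1, 'joint_positions': array([ 9.83971550e-01,  3.42652967e-01,  1.52490193e+00, -2.62148287e-05,
        1.27539619e+00, -1.46003591e-01]), 'dq': array([ 0.00011913, -0.00189671, -0.00185933, -0.00088744, -0.00031369,
       -0.00098459]), 'tau': array([ 1.71514497e-03, -4.32003629e+01, -2.44694871e+01,  7.17452145e-02,
        5.26009442e-02, -8.89342505e-05]), 'tool_pos': array([223.79880498, 474.51792719, 226.12132836]), 'tcp_rot': array([-3.14024503e+00, -1.72830078e-04,  2.70077900e+00]), 'contact_force': array([ 0.12165051, -0.17783808,  0.20203783]), 'moment': array([-0.05396098, -0.05445013, -0.05848747]), 'grip_width': 92.02644587875335}
```

View pics/top0.png

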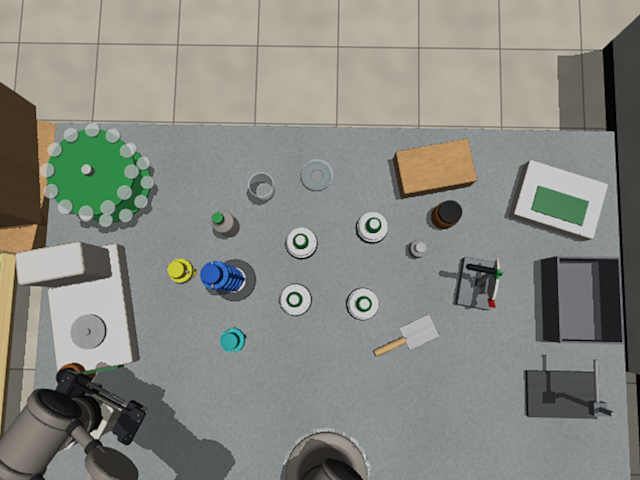

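View pics/side0.png

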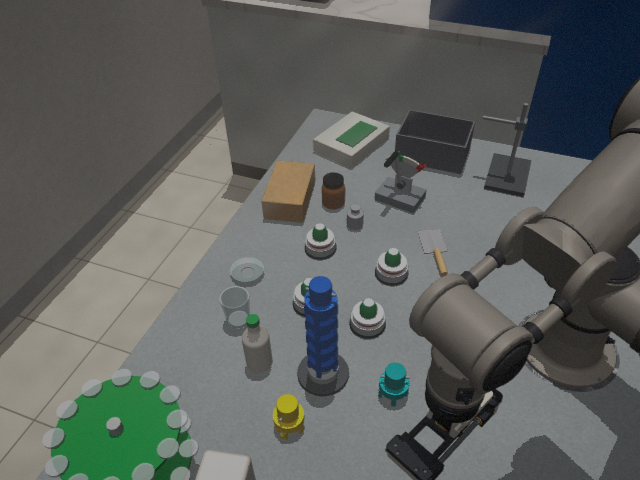

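Four pods in the top view, near (301,242), (372,227), (295,299) and (362,303). The stack stands near (236,281), with its top hood leaning to (213,275) by parallax. The lever is near (485,278). I'll zoom in next.

```bash
python3 - <<'E'
from h import *
a=cv2.imread('pics/top0.png');b=cv2.imread('pics/side0.png')
A=cv2.resize(a[240:320,440:520],(400,400),interpolation=cv2.INTER_CUBIC)
B=cv2.resize(a[240:320,185:265],(400,400),interpolation=cv2.INTER_CUBIC)
C=cv2.resize(b[140:220,360:440],(400,300),interpolation=cv2.INTER_CUBIC)
C=cv2.resize(b[145:215,360:440],(400,350),interpolation=cv2.INTER_CUBIC)
cv2.imwrite('pics/z1.png',np.hstack([A,B]))
D=cv2.resize(b[270:400,290:360],(323,600),interpolation=cv2.INTER_CUBIC)
E=np.zeros((600,723,3),np.uint8);E[:350,:400]=C;E[:,400:]=D
cv2.imwrite('pics/z2.png',E)
E
```

```text
(no output)
```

View pics/z1.png

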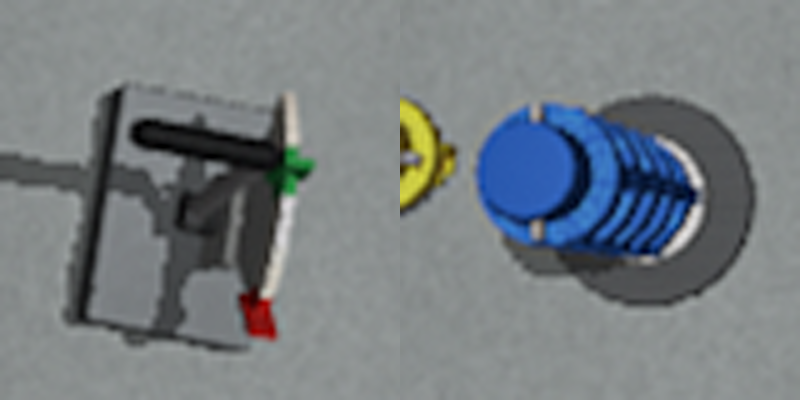

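View pics/z2.png

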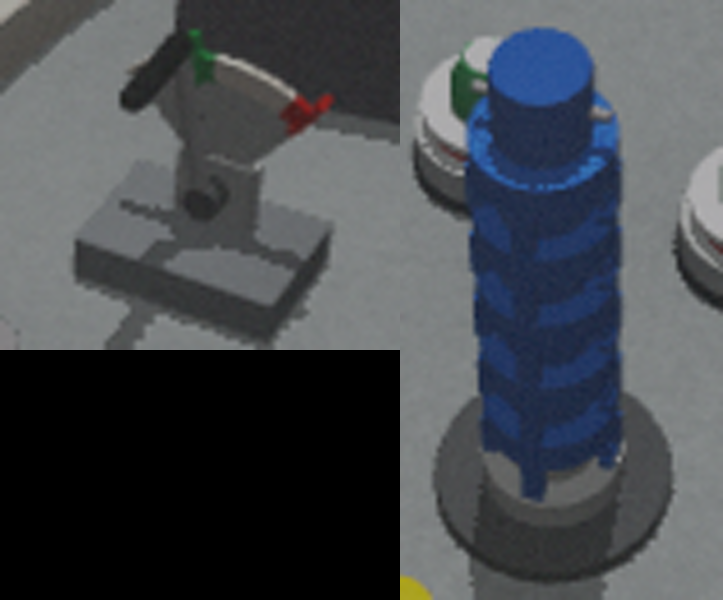

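Zoomed: the lever handle lies just past green, its free end to the left (world +y), with the red mark nearer the robot. The stack holds five hoods and its pin runs roughly along the image's vertical, which is world x. Now measuring.

```bash
cat > meas.py <<'E'
from h import *
def blobs(c,mask,amin=20):
    n,l,s,ce=cv2.connectedComponentsWithStats(mask.astype(np.uint8))
    return [(l==i) for i in range(1,n) if s[i,4]>=amin]
def circ(P):
    A=np.c_[2*P[:,:2],np.ones(len(P))]; b=(P[:,:2]**2).sum(1)
    s=np.linalg.lstsq(A,b,rcond=None)[0]; return s[:2],np.sqrt(s[2]+s[:2]@s[:2])
def hsv(c): return cv2.cvtColor(c['img'],cv2.COLOR_BGR2HSV)
def pods(c):
    W=cloud(c);H=hsv(c);out=[]
    g=(H[...,0]>50)&(H[...,0]<85)&(H[...,1]>110)
    for m in blobs(c,g,25):
        p=np.nanmean(W[m],0)
        if not(np.hypot(p[0],p[1])<850 and 45<p[2]<100): continue
        d=np.hypot(W[...,0]-p[0],W[...,1]-p[1])
        k=(d<46)&(np.abs(W[...,2]-41)<9)&(H[...,1]<60)
        ww=(d<46)&(H[...,1]<60)&(H[...,2]>140)&(W[...,2]>25)
        cnt=max(cv2.findContours((ww|(m)).astype(np.uint8),cv2.RETR_EXTERNAL,cv2.CHAIN_APPROX_NONE)[0],key=cv2.contourArea)
        z=np.nanmedian(W[...,2][ww&k]) if (ww&k).any() else 46
        (u,v),(a,b),_=cv2.fitEllipse(cv2.convexHull(cnt))
        q=onz(c,u,v,46); r=np.sqrt(a*b)/2*np.linalg.norm(onz(c,u+1,v,46)-q)
        out.append((q[:2].round(1),round(float(r),1),round(float(z),1),p.round(1)))
    return out
E
python3 - <<'E'
from meas import *
for n in('top','side'):
    c=cap(n);W=cloud(c);H=hsv(c)
    print(n)
    for p in pods(c): print(p)
    b=(H[...,0]>100)&(H[...,0]<130)&(H[...,1]>120)
    for m in blobs(c,b,100):
        P=W[m]; print('blue',np.nanmean(P,0).round(),np.nanpercentile(P[:,2],[1,99]).round())
        k=m&(np.abs(W[...,2]-302)<6)
        cnt=max(cv2.findContours(k.astype(np.uint8),cv2.RETR_EXTERNAL,cv2.CHAIN_APPROX_NONE)[0],key=cv2.contourArea)
        (u,v),(a,bb),_=cv2.fitEllipse(cnt); q=onz(c,u,v,302); print(' top',(u,v),q.round(1),a,bb,np.nanmean(W[k],0).round(1),k.sum())
E
```

```text
top
(array([ 655.8, -111.8]), 40.2, 46.0, array([ 651.7, -110.9,   71.4]))
(array([609.6,  78.3]), 40.0, 46.3, array([605.6,  77.1,  71.5]))
(array([456.3,  90.6]), 40.1, 46.0, array([455.2,  89.5,  73.1]))
(array([448.8, -89.3]), 40.1, 46.6, array([448.6, -87.1,  73.5]))
(array([282.1, 588.9]), 35.2, 46.0, array([265.6, 578.8,  48.2]))
blue [503. 249. 233.] [ 18. 307.]
 top (209.79815673828125, 273.1268310546875) [506.5 260.8 302. ] 18.68096351623535 19.24958610534668 [506.4 260.6 303. ] 305
side
(array([442.8, -85. ]), 31.7, 44.3, array([445.9, -77.7,  72.9]))
(array([454.9,  96.9]), 35.7, 44.3, array([451.3, 104.4,  69.3]))
blue [   84. -1275.    71.] [-292.  325.]
 top (583.2156372070312, 6.049379348754883) [  107.9 -1272.2   302. ] 4.640629768371582 116.34823608398438 [  103.7 -1274.3   301.6] 392
blue [499. 278. 192.] [ 44. 302.]
 top (319.9436340332031, 284.7580261230469) [503.1 265.3 302. ] 17.289161682128906 21.694686889648438 [503.7 263.7 300.2] 320
```

```bash
python3 - <<'E'
from meas import *
import pickle
for n in('top','side'):
    c=cap(n);W=cloud(c);H=hsv(c)
    print(n)
    d=np.hypot(W[...,0]-420,W[...,1]+330)<140
    dark=(H[...,2]<60)&d&(W[...,2]>85)
    P=W[dark]; print('handle',len(P),np.nanmean(P,0).round(1),np.nanpercentile(P,[2,98],axis=0).round(1).tolist())
    if len(P)>10:
        Q=P-P.mean(0); print(np.linalg.svd(Q,full_matrices=False)[2][0].round(3))
    for nm,h in(('green',(H[...,0]>45)&(H[...,0]<85)&(H[...,1]>110)),('red',((H[...,0]<8)|(H[...,0]>172))&(H[...,1]>130))):
        m=h&d&(W[...,2]>40); print(nm,m.sum(),np.nanmean(W[m],0).round(1))
    k=d&(np.abs(W[...,2]-30)<4)
    print('block',k.sum(),cv2.minAreaRect(W[k][:,:2].astype(np.float32)))
    k=d&(W[...,2]>20)
    # dark disc
E
```

```text
top
handle 350 [ 522.5 -385.7  140. ] [[473.4, -412.3, 92.0], [547.0, -334.5, 169.7]]
[-0.473 -0.573 -0.669]
green 36 [ 525.8 -411.7  143.5]
red 46 [ 456.9 -401.3  130.2]
block 706 ((497.42657470703125, -392.4734802246094), (89.79198455810547, 102.17741394042969), 80.62113189697266)
side
handle 113 [ 533.6 -366.5  157.8] [[518.2, -414.9, 129.6], [546.5, -331.5, 166.8]]
[-0.229 -0.953 -0.198]
green 15 [ 522.2 -412.8  139.9]
red 34 [ 455.7 -400.5  125.7]
block 445 ((494.6968994140625, -390.98138427734375), (99.4684066772461, 105.89125061035156), 78.17692565917969)
```

```bash
cat >> meas.py <<'E'
def ringfit(c,mask,z,R):
    """hull of mask contour -> plane z -> circle with known radius R and free radius"""
    from scipy.optimize import least_squares
    cnt=max(cv2.findContours(mask.astype(np.uint8),cv2.RETR_EXTERNAL,cv2.CHAIN_APPROX_NONE)[0],key=cv2.contourArea)
    h=cnt[:,0,:].astype(float)
    P=np.array([onz(c,u,v,z)[:2] for u,v in h])
    s0,r0=circ(P)
    fn=lambda p:np.hypot(P[:,0]-p[0],P[:,1]-p[1])-p[2]
    r=least_squares(fn,[*s0,r0],loss='soft_l1',f_scale=1.5)
    return r.x.round(1), float(np.median(abs(r.fun)).round(2)),len(P)
E
python3 - <<'E'
from meas import *
guess=[(654,-111),(608,78),(455,91),(447,-87)]
for n in('top','side'):
    c=cap(n);W=cloud(c);H=hsv(c)
    print(n)
    for g in guess:
        d=np.hypot(W[...,0]-g[0],W[...,1]-g[1])
        m=(d<50)&(W[...,2]>40.5)
        k=(d<50)&(np.abs(W[...,2]-46)<4)&(H[...,1]<60)
        face=W[k]
        print('pod',g,k.sum(),'meanz',np.nanmean(W[...,2][k]).round(1),'ring',ringfit(c,k,46,37))
        # green top
        gm=(d<30)&(W[...,2]>76)
        if gm.sum()>15: print('   conetop',gm.sum(),np.nanmean(W[gm],0).round(1),ringfit(c,gm,80,14))
    k=(np.hypot(W[...,0]-505,W[...,1]-262)<40)&(W[...,2]>293)
    print('boss',ringfit(c,k,302,22),np.nanmean(W[k],0).round(1))
    k=(np.hypot(W[...,0]-505,W[...,1]-262)<90)&(W[...,2]<22)&(H[...,2]<110)&(H[...,1]<60)
    dd=np.hypot(W[...,0]-505,W[...,1]-262)
    # pins: light pixels near the boss
    q=(dd<50)&(W[...,2]>262)&(H[...,1]<90)
    print('pin',[(np.nanmean(W[m],0).round(1),m.sum()) for m in blobs(c,q,2)])
E
```

```text
top
pod (654, -111) 315 meanz 46.7 ring (array([ 659.3, -113. ,   35.4]), 0.74, 80)
   conetop 111 [ 658.6 -112.8   81.9] (array([ 659. , -113.1,   14.5]), 0.71, 37)
pod (608, 78) 320 meanz 46.8 ring (array([612. ,  80.5,  35.5]), 0.75, 83)
   conetop 112 [611.4  80.5  82. ] (array([611.6,  80.6,  14.6]), 0.41, 34)
pod (455, 91) 341 meanz 46.6 ring (array([456.8,  93.3,  35.2]), 0.71, 84)
   conetop 117 [457.   92.3  81.6] (array([457.1,  92.5,  14.7]), 0.52, 38)
pod (447, -87) 329 meanz 46.6 ring (array([449.8, -89.1,  35.2]), 0.93, 83)
   conetop 118 [449.5 -89.1  81.4] (array([449.6, -89.2,  14.6]), 0.9, 35)
boss (array([507. , 261.1,  21.1]), 0.53, 56) [506.9 260.9 302.7]
pin [(array([534.3, 262.9, 280.2]), np.int64(11)), (array([510.7, 282.2, 302.5]), np.int64(3)), (array([480.8, 260.3, 280.5]), np.int64(8))]
side
pod (654, -111) 209 meanz 44.9 ring (array([ 654.8, -112. ,   34.6]), 3.05, 88)
   conetop 60 [ 654.4 -111.2   79.5] (array([ 654.4, -110.9,   12.9]), 0.85, 27)
pod (608, 78) 95 meanz 44.6 ring (array([585.3,  70.1,  53.7]), 4.83, 53)
   conetop 46 [612.6  82.   80.1] (array([611. ,  81.9,  10.9]), 1.94, 25)
pod (455, 91) 288 meanz 45.0 ring (array([454.3,  93.7,  33.9]), 3.03, 125)
   conetop 95 [452.8  93.8  79.2] (array([453. ,  94.1,  13.7]), 0.84, 32)
pod (447, -87) 230 meanz 44.9 ring (array([446.3, -88.2,  33.8]), 2.97, 104)
   conetop 82 [444.9 -86.7  79.1] (array([444.9, -86. ,  14.4]), 1.08, 36)
boss (array([502.6, 266.2,  22. ]), 0.94, 62) [503.2 264.5 299.7]
pin [(array([531.2, 263.7, 278.9]), np.int64(11)), (array([482.9, 260. , 296.5]), np.int64(2)), (array([479.2, 260.7, 279.7]), np.int64(13))]
```

```bash
python3 - <<'E'
from meas import *
for n in('top','side'):
    c=cap(n);W=cloud(c);H=hsv(c)
    print(n)
    d=np.hypot(W[...,0]-500,W[...,1]+385)<130
    k=d&(H[...,2]<45)&(W[...,2]>140)
    ys,xs=np.where(k)
    print(k.sum())
    rect=cv2.minAreaRect(np.c_[xs,ys].astype(np.float32)); print(rect)
    # bar axis along pixel PCA; end points at z 152
    for z in (145,152,160):
        P=np.array([onz(c,u,v,z)[:2] for u,v in zip(xs,ys)]); m=P.mean(0); vt=np.linalg.svd(P-m)[2][0]; t=(P-m)@vt
        print(z,m.round(1),np.degrees(np.arctan2(vt[1],vt[0])).round(1),(m+vt*t.min()).round(1),(m+vt*t.max()).round(1))
    print(np.nanpercentile(W[k],[2,50,98],axis=0).round(1).tolist())
    im=c['img'];u,v=proj(c,[500,-385,80]);u=int(u);v=int(v)
    cr=im[v-60:v+60,u-60:u+60].copy(); cr2=cr.copy();cr2[k[v-60:v+60,u-60:u+60]]=(255,0,255)
    cv2.imwrite(f'pics/lev_{n}.png',cv2.resize(np.hstack([cr,cr2]),(800,400),interpolation=cv2.INTER_CUBIC))
    # block top face
    b=d&(np.abs(W[...,2]-30)<5)&(H[...,1]<50)
    r=cv2.minAreaRect(cv2.convexHull(np.argwhere(b)[:,::-1].astype(np.float32)))
    box=cv2.boxPoints(r); print('block',[onz(c,u,v,30)[:2].round(0).tolist() for u,v in box])
E
```

```text
top
170
((481.2847900390625, 268.4420471191406), (30.78829002380371, 7.464953422546387), 15.068489074707031)
145 [ 539.7 -374.1] -100.1 [ 546.4 -336.6] [ 533.3 -410.6]
152 [ 539.2 -371.9] -100.1 [ 545.8 -334.7] [ 532.8 -408.2]
160 [ 538.6 -369.5] -100.1 [ 545.2 -332.4] [ 532.2 -405.5]
[[528.5, -408.3, 147.5], [538.0, -368.0, 164.9], [548.2, -333.4, 170.3]]
block [[453.0, -338.0], [582.0, -362.0], [568.0, -452.0], [440.0, -428.0]]
side
85
((390.99560546875, 158.9336395263672), (4.797676086425781, 18.532201766967773), 41.18592834472656)
145 [ 540.1 -383.3] 80.7 [ 533.4 -424.4] [ 546.5 -344.3]
152 [ 537.8 -373.6] 80.7 [ 531.2 -414.5] [ 544.1 -335. ]
160 [ 535.2 -362.7] 80.7 [ 528.6 -403.1] [ 541.5 -324.3]
[[526.1, -396.8, 153.2], [534.5, -359.1, 161.2], [546.4, -330.4, 167.1]]
block [[576.0, -358.0], [583.0, -460.0], [437.0, -426.0], [436.0, -329.0]]
```

View pics/lev_top.png

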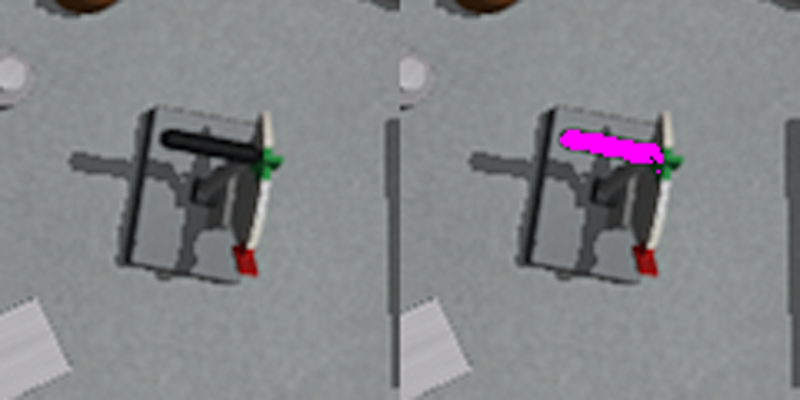

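View pics/lev_side.png

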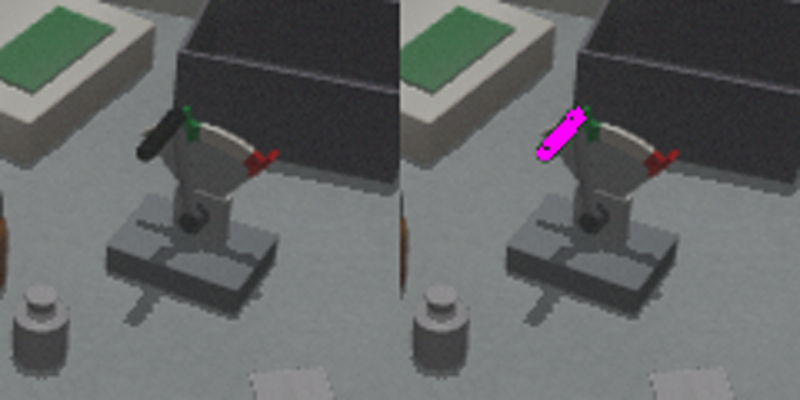

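Results, averaging the two views (they differ by about ±2 mm):
- **Pods:** (657,-112), (611.5,81), (455,93), (447,-88), with collar faces at z≈46.
- **Hood5 axis:** (505,263), top at z 302, pin yaw about 3°.
- **Lever grip:** about (540,-353,155), lever yaw about -9.7°.

These fit the given sizes and the arm's reach, so I'll go to the lever.

Request:
servo_tool --angular '[[0, 0, -4], [0, 0, -8], [0, 0, -12], [0, 0, -17], [0, 0, -22], [0, 0, -27], [0, 0, -32], [0, 0, -36], [0, 0, -40], [0, 0, -42]]' --slide '[[10, -20, 5], [22, -55, 10], [35, -90, 14], [50, -130, 14], [65, -170, 14], [80, -210, 14], [95, -250, 14], [110, -290, 14], [122, -320, 14], [130, -340, 14]]' --grip '[0.2, 0.2, 0.2, 0.2, 0.2, 0.2, 0.2, 0.2, 0.2, 0.2]'

```text
time: 1.33
tool_pos: [354.8, 131.9, 241.1]
tcp_rot: [3.141, 0.001, 1.962]
contact_force: [0.8, 1.3, -1.3]
grip_width: 55.0
```

Request:
servo_tool --angular '[[0, 0, -4], [0, 0, -8], [0, 0, -12], [0, 0, -16], [0, 0, -20], [0, 0, -24], [0, 0, -28], [0, 0, -31], [0, 0, -32.4], [0, 0, -32.4]]' --slide '[[15, -38, 0], [30, -78, 0], [45, -118, 0], [60, -158, 0], [75, -198, 0], [90, -238, 0], [105, -278, 0], [120, -318, 0], [135, -358, 0], [145, -385, 0]]' --grip '[0.2, 0.2, 0.2, 0.2, 0.2, 0.2, 0.2, 0.2, 0.2, 0.2]'

```text
time: 2.17
tool_pos: [499.4, -252.8, 240.6]
tcp_rot: [3.141, 0.0, 1.4]
contact_force: [1.3, 0.7, 0.3]
grip_width: 55.2
```

Request:
servo_tool --angular '[[0, 0, 0], [0, 0, 0], [0, 0, 0], [0, 0, 0], [0, 0, 0], [0, 0, 0]]' --slide '[[12, -30, 0], [25, -65, 0], [38, -95, -10], [41, -103, -25], [41, -103, -40], [41, -103, -40]]' --grip '[0.2, 0.2, 0.2, 0.2, 0.2, 0.2]'

```text
time: 2.67
tool_pos: [538.4, -352.4, 196.2]
tcp_rot: [-3.135, -0.004, 1.401]
contact_force: [-0.8, 0.3, -1.2]
grip_width: 55.2
```

```bash
cat > look.py <<'E'
import sys
from meas import *
# look.py tag x y z half
tag=sys.argv[1];X=[float(a) for a in sys.argv[2:5]];h=int(sys.argv[5])
ims=[]
for n in('top','side'):
    c=cap(n);u,v=map(int,proj(c,X)); im=cv2.copyMakeBorder(c['img'],h,h,h,h,cv2.BORDER_CONSTANT)
    ims.append(cv2.resize(im[v:v+2*h,u:u+2*h],(400,400),interpolation=cv2.INTER_CUBIC))
cv2.imwrite(f'pics/{tag}.png',np.hstack(ims)); o=bot.get_obs(); print(o['time'],o['tool_pos'].round(1),o['contact_force'].round(1))
E
python3 look.py a1 540 -353 155 50
```

```text
2.7667 [ 539.6 -352.4  200.2] [0.7 0.4 0.6]
```

View pics/a1.png

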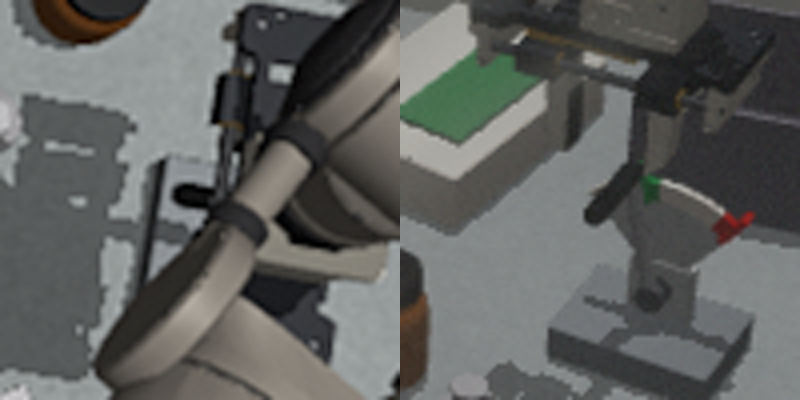

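The fingers straddle the bar in the side view, with the bar's end at about (600,205) and the fingers at about (560,130) and (660,140). Descending to pinch it.

Request:
servo_tool --angular '[[0, 0, 0], [0, 0, 0], [0, 0, 0], [0, 0, 0], [0, 0, 0], [0, 0, 0]]' --slide '[[0, 0, -14], [0, 0, -28], [0, 0, -42], [0, 0, -54], [0, 0, -64], [0, 0, -64]]' --grip '[0.2, 0.2, 0.2, 0.2, 0.2, 0.2]'

```text
time: 3.27
tool_pos: [539.6, -352.1, 135.8]
tcp_rot: [-3.14, -0.001, 1.403]
contact_force: [-0.1, 0.5, -0.2]
grip_width: 55.1
```

Request:
servo_tool --angular '[[0, 0, 0], [0, 0, 0], [0, 0, 0], [0, 0, 0], [0, 0, 0], [0, 0, 0], [0, 0, 0], [0, 0, 0]]' --slide '[[0, 0, 0], [0, 0, 0], [0, 0, 0], [0, 0, 0], [0, 0, 0], [0, 0, 0], [0, 0, 0], [0, 0, 0]]' --grip '[-0.7, -0.7, -0.7, -0.7, -0.7, -0.7, -0.7, -0.7]'

```text
time: 3.93
tool_pos: [540.5, -353.3, 137.1]
tcp_rot: [3.14, 0.0, 1.402]
contact_force: [2.0, -0.5, 1.3]
grip_width: 14.8
```

```bash
python3 look.py a2 540 -353 155 50
```

```text
4.0333 [ 540.5 -353.3  137.1] [2.9 0.5 0.8]
```

View pics/a2.png

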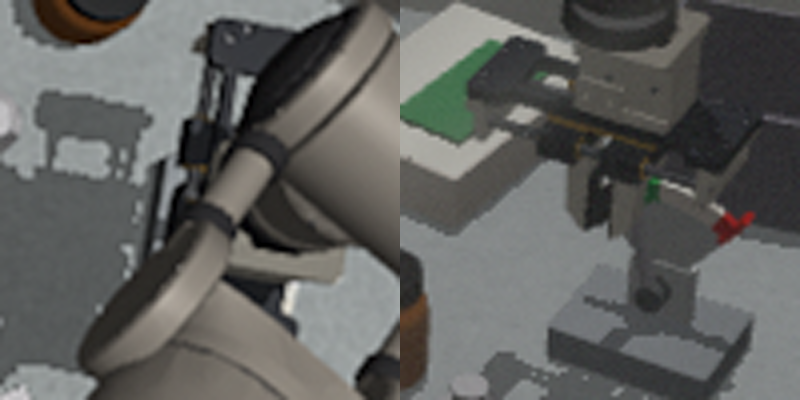

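```bash
cat > arc.py <<'E'
import sys,numpy as np
a0,a1,n=float(sys.argv[1]),float(sys.argv[2]),int(sys.argv[3])
u=np.array([np.cos(np.radians(-9.8)),np.sin(np.radians(-9.8))])
for a in np.linspace(a0,a1,n+1)[1:]:
    d=105*(np.sin(a)-np.sin(a0)); print([round(d*u[0],1),round(d*u[1],1),round(105*(np.cos(a)-np.cos(a0)),1)],end=', ')
print()
E
python3 arc.py 0.27 -0.05 10;python3 arc.py -0.05 -0.40 10;python3 arc.py -0.4 -0.65 8
```

```text
[np.float64(-3.2), np.float64(0.6), np.float64(0.8)], [np.float64(-6.4), np.float64(1.1), np.float64(1.6)], [np.float64(-9.7), np.float64(1.7), np.float64(2.2)], [np.float64(-13.0), np.float64(2.2), np.float64(2.7)], [np.float64(-16.2), np.float64(2.8), np.float64(3.2)], [np.float64(-19.5), np.float64(3.4), np.float64(3.5)], [np.float64(-22.8), np.float64(3.9), np.float64(3.7)], [np.float64(-26.1), np.float64(4.5), np.float64(3.8)], [np.float64(-29.5), np.float64(5.1), np.float64(3.8)], [np.float64(-32.8), np.float64(5.7), np.float64(3.7)], 
[np.float64(-3.6), np.float64(0.6), np.float64(-0.2)], [np.float64(-7.2), np.float64(1.2), np.float64(-0.6)], [np.float64(-10.8), np.float64(1.9), np.float64(-1.1)], [np.float64(-14.4), np.float64(2.5), np.float64(-1.8)], [np.float64(-17.9), np.float64(3.1), np.float64(-2.5)], [np.float64(-21.4), np.float64(3.7), np.float64(-3.4)], [np.float64(-24.9), np.float64(4.3), np.float64(-4.4)], [np.float64(-28.4), np.float64(4.9), np.float64(-5.5)], [np.float64(-31.8), np.float64(5.5), np.float64(-6.8)], [np.float64(-35.1), np.float64(6.1), np.float64(-8.2)], 
[np.float64(-3.0), np.float64(0.5), np.float64(-1.3)], [np.float64(-5.9), np.float64(1.0), np.float64(-2.7)], [np.float64(-8.7), np.float64(1.5), np.float64(-4.3)], [np.float64(-11.6), np.float64(2.0), np.float64(-5.9)], [np.float64(-14.3), np.float64(2.5), np.float64(-7.5)], [np.float64(-17.1), np.float64(2.9), np.float64(-9.3)], [np.float64(-19.7), np.float64(3.4), np.float64(-11.2)], [np.float64(-22.3), np.float64(3.9), np.float64(-13.1)],
```

Request:
servo_tool --angular '[[0, 0, 0], [0, 0, 0], [0, 0, 0], [0, 0, 0], [0, 0, 0], [0, 0, 0], [0, 0, 0], [0, 0, 0], [0, 0, 0], [0, 0, 0]]' --slide '[[-3.2, 0.6, 0.8], [-6.4, 1.1, 1.6], [-9.7, 1.7, 2.2], [-13, 2.2, 2.7], [-16.2, 2.8, 3.2], [-19.5, 3.4, 3.5], [-22.8, 3.9, 3.7], [-26.1, 4.5, 3.8], [-29.5, 5.1, 3.8], [-32.8, 5.7, 3.7]]' --grip '[-0.8, -0.8, -0.8, -0.8, -0.8, -0.8, -0.8, -0.8, -0.8, -0.8]'

```text
time: 4.87
tool_pos: [508.6, -347.8, 141.5]
tcp_rot: [3.137, 0.001, 1.402]
contact_force: [5.8, -0.4, 2.6]
grip_width: 14.8
```

Request:
servo_tool --angular '[[0, 0, 0], [0, 0, 0], [0, 0, 0], [0, 0, 0], [0, 0, 0], [0, 0, 0], [0, 0, 0], [0, 0, 0], [0, 0, 0], [0, 0, 0]]' --slide '[[-3.6, 0.6, -0.2], [-7.2, 1.2, -0.6], [-10.8, 1.9, -1.1], [-14.4, 2.5, -1.8], [-17.9, 3.1, -2.5], [-21.4, 3.7, -3.4], [-24.9, 4.3, -4.4], [-28.4, 4.9, -5.5], [-31.8, 5.5, -6.8], [-35.1, 6.1, -8.2]]' --grip '[-0.8, -0.8, -0.8, -0.8, -0.8, -0.8, -0.8, -0.8, -0.8, -0.8]'

```text
time: 5.7
tool_pos: [473.3, -341.6, 133.4]
tcp_rot: [3.137, 0.001, 1.402]
contact_force: [3.8, 1.6, 5.2]
grip_width: 15.2
```

Request:
servo_tool --angular '[[0, 0, 0], [0, 0, 0], [0, 0, 0], [0, 0, 0], [0, 0, 0]]' --slide '[[-3, 0.5, -1.3], [-5.9, 1, -2.7], [-8.7, 1.5, -4.3], [-11.6, 2, -5.9], [-14.3, 2.5, -7.5]]' --grip '[-0.8, -0.8, -0.8, -0.8, -0.8]'

```text
time: 6.12
tool_pos: [458.1, -338.9, 125.1]
tcp_rot: [3.14, 0.0, 1.402]
contact_force: [4.1, 1.1, 3.2]
grip_width: 15.1
```

Request:
servo_tool --angular '[[0, 0, 0], [0, 0, 0], [0, 0, 0], [0, 0, 0]]' --slide '[[-1.5, 0.3, -1], [-3, 0.5, -2], [-4.5, 0.8, -3], [-6, 1, -4]]' --grip '[-0.8, -0.8, -0.8, -0.8]'

```text
time: 6.45
tool_pos: [454.7, -338.4, 122.6]
tcp_rot: [3.134, 0.001, 1.402]
contact_force: [15.2, 5.4, 13.4]
grip_width: 14.9
```

```bash
python3 look.py a3 470 -370 140 50
```

```text
6.55 [ 454.7 -338.4  122.6] [11.4  3.2  9.7]
```

View pics/a3.png

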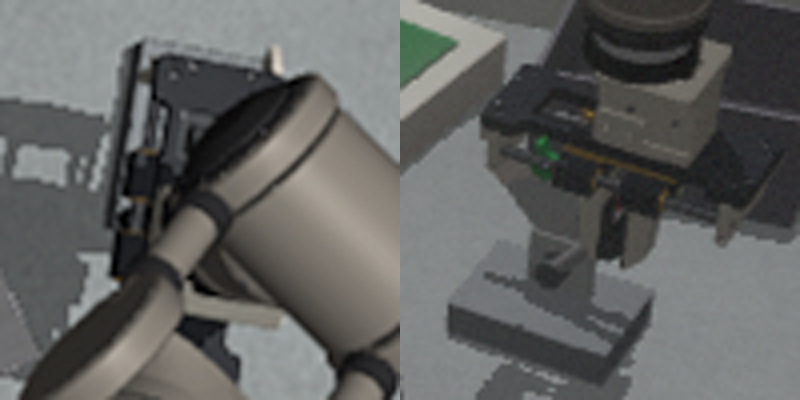

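Request:
servo_tool --angular '[[0, 0, 0], [0, 0, 0], [0, 0, 0]]' --slide '[[-1, 0.2, -0.8], [-2, 0.4, -1.6], [-2, 0.4, -1.6]]' --grip '[-0.8, -0.8, -0.8]'

```text
time: 6.8
tool_pos: [454.7, -338.5, 122.5]
tcp_rot: [3.129, 0.003, 1.402]
contact_force: [17.5, 4.4, 15.6]
grip_width: 15.3
```

Request:
servo_tool --angular '[[0, 0, 0], [0, 0, 0], [0, 0, 0], [0, 0, 0], [0, 0, 0], [0, 0, 0]]' --slide '[[0, 0, 0], [0, 0, 0], [0, 0, 0], [0, 0, 0], [0, 0, 0], [0, 0, 0]]' --grip '[-0.3, 0, 0.2, 0.2, 0.2, 0.2]'

```text
time: 7.3
tool_pos: [448.9, -337.2, 118.3]
tcp_rot: [-3.139, -0.001, 1.402]
contact_force: [0.7, -0.1, -0.5]
grip_width: 50.6
```

Request:
servo_tool --angular '[[0, 0, 0], [0, 0, 0], [0, 0, 0], [0, 0, 0], [0, 0, -4], [0, 0, -9], [0, 0, -14], [0, 0, -19], [0, 0, -24], [0, 0, -29]]' --slide '[[0, 0, 14], [0, 0, 35], [0, 0, 60], [0, 0, 90], [3, 20, 120], [6, 50, 150], [10, 85, 180], [14, 120, 205], [18, 155, 225], [22, 190, 232]]' --grip '[0.2, 0.2, 0.2, 0.2, 0.2, 0.2, 0.2, 0.3, 0.4, 0.5]'

```text
time: 8.13
tool_pos: [471.9, -146.9, 353.7]
tcp_rot: [3.138, -0.0, 0.89]
contact_force: [1.8, -0.4, 0.8]
grip_width: 66.6
```

Request:
servo_tool --angular '[[0, 0, -5], [0, 0, -10], [0, 0, -15], [0, 0, -20], [0, 0, -25], [0, 0, -30], [0, 0, -35], [0, 0, -40], [0, 0, -45], [0, 0, -48.3]]' --slide '[[3, 32, 0], [6, 66, 0], [9, 100, 0], [12, 135, 0], [15, 170, 0], [18, 205, 0], [21, 240, 0], [24, 272, 0], [27, 295, 0], [29, 305, 0]]' --grip '[0.5, 0.5, 0.5, 0.5, 0.5, 0.5, 0.5, 0.5, 0.5, 0.5]'

```text
time: 8.97
tool_pos: [500.3, 160.3, 350.5]
tcp_rot: [-3.141, 0.002, 0.051]
contact_force: [-0.5, -1.0, -0.6]
grip_width: 69.0
```

```bash
cp /dev/null x; python3 - <<'E'
from meas import *
for n in('top','side'):
    c=cap(n,n+'1.png')
    W=cloud(c);H=hsv(c)
    d=np.hypot(W[...,0]-500,W[...,1]+385)<130
    k=d&(H[...,2]<45)&(W[...,2]>125)
    ys,xs=np.where(k)
    P=np.array([onz(c,u,v,139)[:2] for u,v in zip(xs,ys)]); m=P.mean(0); vt=np.linalg.svd(P-m)[2][0]; t=(P-m)@vt
    print(n,len(P),m.round(1),(m+vt*t.min()).round(1),(m+vt*t.max()).round(1),np.nanpercentile(W[k][:,2],[2,50,98]).round(1))
print(bot.get_obs()['tool_pos'],bot.get_obs()['tcp_rot'])
E
python3 look.py a4 490 -370 130 50
```

```text
top 172 [ 457.8 -357. ] [ 505.  -432.4] [ 440.1 -328.7] [136.5 146.1 151.6]
side 83 [ 450.8 -351.6] [ 444.7 -389.1] [ 457.1 -313.3] [136.5 143.2 148.4]
[500.49462047 158.89809551 350.38207571] [3.14124495e+00 1.67067122e-03 5.52144217e-02]
9.1667 [500.5 157.  350.7] [-0.3 -0.   0.2]
```

View pics/a4.png

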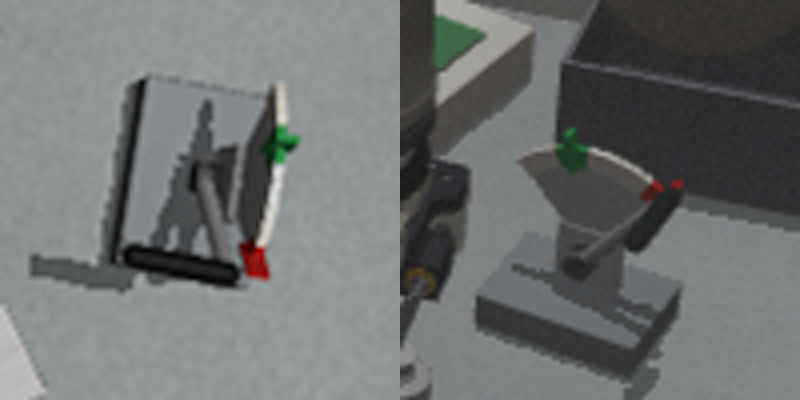

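View pics/top1.png

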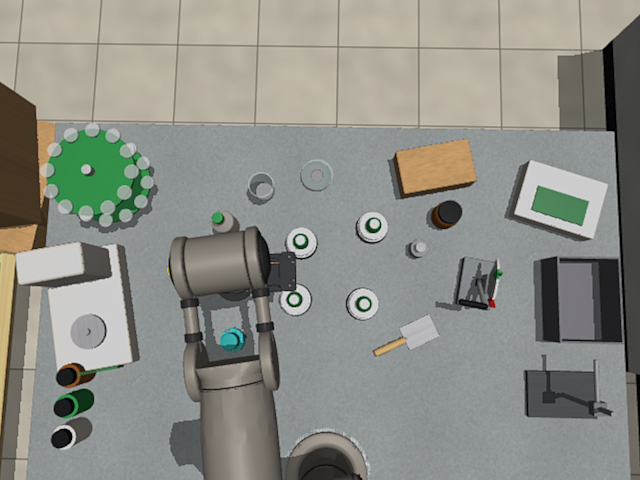

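The lever sits at the red mark in both views, with the bar at (240,272) beside red at (255,262). No pod has moved. Going to hood5.

Request:
servo_tool --angular '[[0, 0, 0], [0, 0, 0], [0, 0, 0], [0, 0, 0], [0, 0, 0], [0, 0, 0], [0, 0, 0]]' --slide '[[1, 20, 0], [2, 45, 0], [3, 70, 0], [4, 90, 0], [4.2, 102, 0], [4.2, 105.5, 0], [4.2, 105.5, 0]]' --grip '[0.5, 0.5, 0.5, 0.5, 0.5, 0.5, 0.5]'

```text
time: 9.75
tool_pos: [505.1, 262.6, 350.9]
tcp_rot: [3.141, 0.0, 0.054]
contact_force: [-0.6, -0.1, -0.4]
grip_width: 68.9
```

```bash
python3 look.py a5 505 263 310 60
```

```text
9.85 [505.1 261.8 351.2] [-0.4  1.1 -0.2]
```

View pics/a5.png

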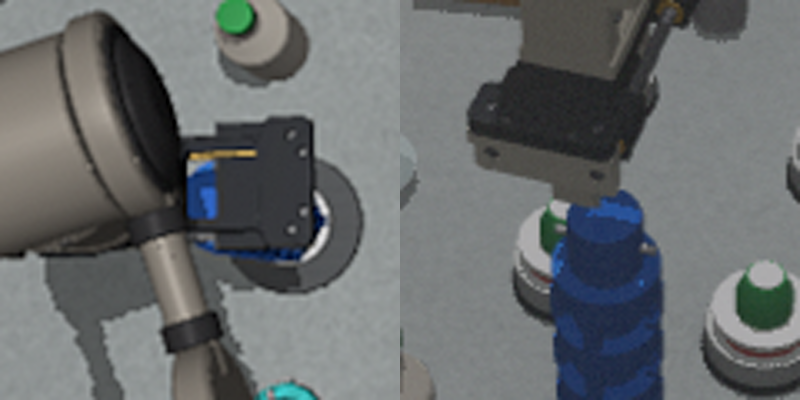

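```bash
python3 - <<'E'
from h import *
c=cap('side'); o=np.array(proj(c,[505,263,310])); o=np.floor(o)-60
for X in([505,262,351],[505,297,351],[505,263,302],[505,263,260]): print(X,((np.array(proj(c,X))-o)*400/120+[400,0]).round())
W=cloud(c); d=(np.hypot(W[...,0]-505,W[...,1]-297)<25)&(W[...,2]>345)&(W[...,2]<362)
print(d.sum(),np.nanmean(W[d],0).round(1),np.nanpercentile(W[d],[5,95],axis=0).round(1))
E
```

```text
[505, 262, 351] [600. 151.]
[505, 297, 351] [576. 195.]
[505, 263, 302] [601. 212.]
[505, 263, 260] [603. 261.]
10 [492.9 303.5 358.3] [[490.5 297.6 351.4]
 [501.2 310.6 361.8]]
```

The near finger tip falls where the projection puts it, within the known ±2 mm bias. Descending and gripping.

Request:
servo_tool --angular '[[0, 0, 0], [0, 0, 0], [0, 0, 0], [0, 0, 0], [0, 0, 0], [0, 0, 0], [0, 0, 0], [0, 0, 0]]' --slide '[[0, 0, -12], [0, 0, -26], [0, 0, -40], [0, 0, -54], [0, 0, -68], [0, 0, -80], [0, 0, -86], [0, 0, -86]]' --grip '[0.5, 0.5, 0.5, 0.5, 0.5, 0.5, 0.5, 0.5]'

```text
time: 10.57
tool_pos: [504.6, 262.0, 264.0]
tcp_rot: [3.141, 0.002, 0.052]
contact_force: [-0.5, 0.3, 0.1]
grip_width: 68.9
```

Request:
servo_tool --angular '[[0, 0, 0], [0, 0, 0], [0, 0, 0], [0, 0, 0], [0, 0, 0], [0, 0, 0], [0, 0, 0]]' --slide '[[0, 0, 0], [0, 0, 0], [0, 0, 0], [0, 0, 0], [0, 0, 0], [0, 0, 0], [0, 0, 0]]' --grip '[0.2, -0.1, -0.2, -0.2, -0.2, -0.2, -0.2]'

```text
time: 11.15
tool_pos: [505.2, 263.0, 265.7]
tcp_rot: [3.141, -0.001, 0.053]
contact_force: [-0.2, -1.3, 3.9]
grip_width: 43.5
```

Gripped at 43.5 mm with almost no side force. Next: lift 7, twist 45° counter-clockwise, then lift.

Request:
servo_tool --angular '[[0, 0, 0], [0, 0, 0], [0, 0, 0], [0, 0, 5], [0, 0, 12], [0, 0, 19], [0, 0, 26], [0, 0, 33], [0, 0, 40], [0, 0, 45]]' --slide '[[0, 0, 3], [0, 0, 6], [0, 0, 7], [0, 0, 7], [0, 0, 7], [0, 0, 7], [0, 0, 7], [0, 0, 7], [0, 0, 7], [0, 0, 7]]' --grip '[-0.3, -0.3, -0.3, -0.3, -0.3, -0.3, -0.3, -0.3, -0.3, -0.3]'

```text
time: 11.98
tool_pos: [504.9, 263.1, 272.0]
tcp_rot: [-3.141, 0.0, 0.845]
contact_force: [0.4, 0.5, -1.0]
grip_width: 44.1
```

Request:
servo_tool --angular '[[0, 0, 0], [0, 0, 0], [0, 0, 0]]' --slide '[[0, 0, 0], [0, 0, 4], [0, 0, 8]]' --grip '[-0.3, -0.3, -0.3]'

```text
time: 12.23
tool_pos: [504.9, 263.1, 280.3]
tcp_rot: [-3.141, 0.0, 0.836]
contact_force: [-0.1, -0.6, -0.1]
grip_width: 43.6
```

Free: no drag. Lifting, then re-measuring the pods before placing.

Request:
servo_tool --angular '[[0, 0, 0], [0, 0, 0], [0, 0, 0], [0, 0, 0], [0, 0, 0], [0, 0, 0]]' --slide '[[0, 0, 10], [0, 0, 24], [0, 0, 40], [0, 0, 55], [0, 0, 65], [0, 0, 65]]' --grip '[-0.3, -0.3, -0.3, -0.3, -0.3, -0.3]'

```text
time: 12.73
tool_pos: [505.8, 263.4, 348.6]
tcp_rot: [3.139, -0.005, 0.837]
contact_force: [-0.1, -1.3, -0.8]
grip_width: 43.2
```

```bash
cat > podm.py <<'E'
from meas import *
# measure pods: average of both views' ring(46)/cone top
def run(verbose=True):
    est={}
    for n in('top','side'):
        c=cap(n);W=cloud(c);H=hsv(c)
        g=(H[...,0]>45)&(H[...,0]<88)&(H[...,1]>90)&(W[...,2]>50)&(W[...,2]<90)
        for m in blobs(c,g,20):
            p=np.nanmean(W[m],0)
            if not(350<p[0]<760 and -260<p[1]<210): continue
            d=np.hypot(W[...,0]-p[0],W[...,1]-p[1])
            gm=(d<35)&(W[...,2]>75)&(W[...,2]<90)
            k=(d<50)&(np.abs(W[...,2]-46)<4.5)&(H[...,1]<60)
            r=ringfit(c,gm,80,14) if gm.sum()>15 else None
            r2=ringfit(c,k,46,37) if k.sum()>50 else None
            print(n,'cone',None if r is None else (r[0].tolist(),r[1]),'ring',None if r2 is None else (r2[0].tolist(),r2[1]))
run()
o=bot.get_obs();print(o['time'].__round__(2),o['tool_pos'].round(1))
E
python3 podm.py;python3 look.py a6 505 263 250 70
```

```text
top cone ([658.7, -112.8, 15.1], 0.79) ring ([659.2, -113.3, 35.7], 0.73)
top cone ([611.7, 80.4, 15.0], 0.71) ring ([612.6, 80.8, 35.5], 0.75)
top cone ([457.2, 92.5, 14.9], 0.72) ring ([457.2, 93.0, 35.4], 0.73)
top cone ([449.8, -89.1, 14.5], 1.05) ring ([450.0, -89.3, 35.1], 1.09)
side cone ([445.1, -87.4, 14.0], 0.64) ring ([445.3, -86.9, 34.2], 3.01)
side cone None ring ([610.4, 82.4, 32.5], 2.56)
side cone None ring ([614.4, 90.2, 25.4], 2.55)
side cone ([453.0, 95.3, 14.4], 0.9) ring ([453.2, 94.2, 34.5], 2.53)
12.83 [505.1 263.1 345.6]
12.9333 [504.7 262.9 344.5] [ 0.2 -0.1 -1.5]
```

View pics/a6.png

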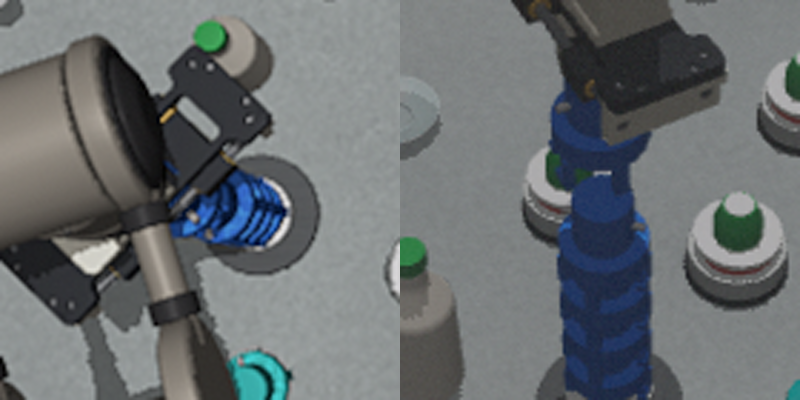

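The picked hood hangs free, four remain on the stack and the pods haven't moved. Carrying it to the far pod A (656.5,-112).

Request:
servo_tool --angular '[[0, 0, 0], [0, 0, 0], [0, 0, 0], [0, 0, 0], [0, 0, 0], [0, 0, 0], [0, 0, 0], [0, 0, 0], [0, 0, 0], [0, 0, 0]]' --slide '[[4, -10, 0], [12, -30, 0], [24, -60, 0], [38, -95, 0], [54, -133, 0], [70, -173, 0], [86, -213, -20], [102, -253, -40], [117, -290, -60], [130, -322, -80]]' --grip '[-0.3, -0.3, -0.3, -0.3, -0.3, -0.3, -0.3, -0.3, -0.3, -0.3]'

```text
time: 13.77
tool_pos: [630.5, -50.4, 271.0]
tcp_rot: [3.141, 0.0, 0.838]
contact_force: [0.1, 0.0, -0.3]
grip_width: 43.5
```

Request:
servo_tool --angular '[[0, 0, 0], [0, 0, 0], [0, 0, 0], [0, 0, 0], [0, 0, 0], [0, 0, 0], [0, 0, 0]]' --slide '[[10, -24, -20], [17, -42, -45], [21.5, -53, -70], [21.5, -53, -95], [21.5, -53, -115], [21.5, -53, -125], [21.5, -53, -125]]' --grip '[-0.3, -0.3, -0.3, -0.3, -0.3, -0.3, -0.3]'

```text
time: 14.35
tool_pos: [650.1, -100.8, 143.6]
tcp_rot: [-3.136, 0.003, 0.838]
contact_force: [-0.8, 0.1, -0.8]
grip_width: 44.0
```

```bash
python3 look.py a7 656 -112 90 50; cat > fit.py <<'E'
from meas import *
import sys
# blue skirt of the held hood: silhouettes in both views vs axis predicted
g=[float(a) for a in sys.argv[1:4]]  # x y zfeet
for n in('top','side'):
    c=cap(n);W=cloud(c);H=hsv(c)
    b=(H[...,0]>100)&(H[...,0]<130)&(H[...,1]>100)&(np.hypot(W[...,0]-g[0],W[...,1]-g[1])<70)
    z0=g[2]
    k=b&(W[...,2]>z0)&(W[...,2]<z0+46)
    P=W[k]; 
    if len(P)>20:
        s,r=circ(P); print(n,len(P),'circle',s.round(1),round(float(r),1),'z',np.nanpercentile(P[:,2],[2,98]).round(1))
E
python3 fit.py 656 -112 90
```

```text
14.45 [ 652.1 -100.8  147.6] [ 0.5  0.1 -0.6]
side 137 circle [650.7 -96.1] 27.6 z [ 96.5 135.4]
```

View pics/a7.png

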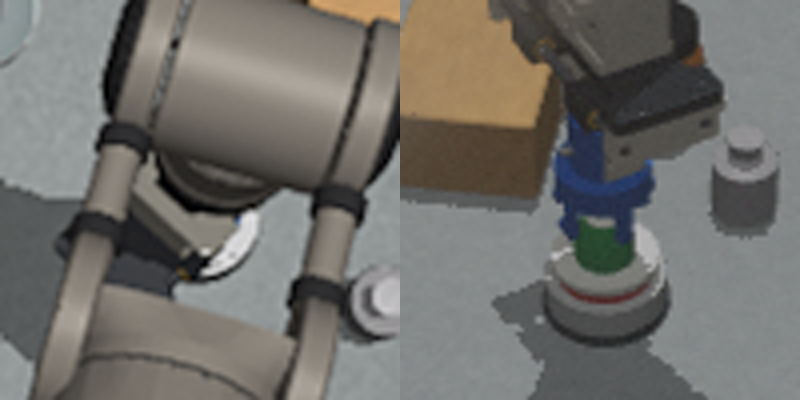

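The rate limit cut my command short, so the tool stopped at (652.1,-100.8). In the side view the hood sits above the cone but offset. Correcting by (+4.4,-11.2).

Request:
servo_tool --angular '[[0, 0, 0], [0, 0, 0], [0, 0, 0], [0, 0, 0], [0, 0, 0]]' --slide '[[2.2, -5.6, 0], [4.4, -11.2, 0], [4.4, -11.2, 0], [4.4, -11.2, 0], [4.4, -11.2, 0]]' --grip '[-0.3, -0.3, -0.3, -0.3, -0.3]'

```text
time: 14.97
tool_pos: [656.2, -111.8, 147.1]
tcp_rot: [3.141, -0.0, 0.838]
contact_force: [0.1, -0.5, -1.3]
grip_width: 43.7
```

```bash
python3 look.py a8 656 -112 90 35; python3 podm.py
```

```text
15.0667 [ 656.2 -111.6  147. ] [ 0.3  0.2 -1.1]
top cone ([612.1, 80.5, 14.9], 0.33) ring ([612.5, 80.4, 35.2], 0.92)
top cone ([457.1, 92.8, 14.8], 0.63) ring ([457.0, 93.1, 35.3], 0.7)
side cone ([655.5, -108.1, 13.0], 1.7) ring ([654.2, -110.5, 34.1], 2.82)
side cone ([445.0, -86.7, 14.2], 0.78) ring ([445.1, -87.2, 34.5], 2.53)
side cone ([607.5, 82.4, 13.9], 0.99) ring ([609.4, 80.6, 32.9], 3.38)
side cone ([453.2, 95.4, 14.3], 0.96) ring ([453.0, 93.7, 34.6], 2.57)
15.17 [ 656.2 -111.5  147. ]
```

View pics/a8.png

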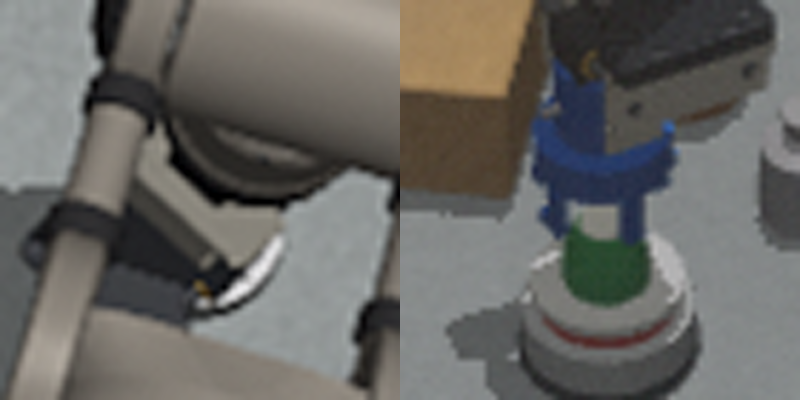

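The hood is over the cone: skirt centre at about x=604, cone at about 607. Lowering gently.

Request:
servo_tool --angular '[[0, 0, 0], [0, 0, 0], [0, 0, 0], [0, 0, 0], [0, 0, 0]]' --slide '[[0, 0, -8], [0, 0, -16], [0, 0, -24], [0, 0, -32], [0, 0, -36]]' --grip '[-0.3, -0.3, -0.3, -0.3, -0.3]'

```text
time: 15.58
tool_pos: [655.4, -111.4, 108.8]
tcp_rot: [-3.139, 0.001, 0.839]
contact_force: [0.4, 0.1, -0.6]
grip_width: 43.3
```

Request:
servo_tool --angular '[[0, 0, 0], [0, 0, 0], [0, 0, 0], [0, 0, 0], [0, 0, 0]]' --slide '[[0, 0, -4], [0, 0, -8], [0, 0, -12], [0, 0, -14], [0, 0, -14]]' --grip '[-0.3, -0.3, -0.3, -0.3, -0.3]'

```text
time: 16.0
tool_pos: [656.4, -111.7, 97.2]
tcp_rot: [3.141, -0.0, 0.839]
contact_force: [0.7, -0.0, -1.0]
grip_width: 44.0
```

Request:
servo_tool --angular '[[0, 0, 0], [0, 0, 0], [0, 0, 0], [0, 0, 0], [0, 0, 0], [0, 0, 0]]' --slide '[[0, 0, -2], [0, 0, -4], [0, 0, -6], [0, 0, -8], [0, 0, -9], [0, 0, -9]]' --grip '[-0.3, -0.3, -0.3, -0.3, -0.3, -0.3]'

```text
time: 16.5
tool_pos: [656.5, -111.7, 89.2]
tcp_rot: [3.14, -0.001, 0.839]
contact_force: [-1.7, 0.6, 4.8]
grip_width: 43.8
```

Request:
servo_tool --angular '[[0, 0, 0], [0, 0, 0], [0, 0, 0], [0, 0, 0]]' --slide '[[0, 0, -1.5], [0, 0, -3], [0, 0, -3.5], [0, 0, -3.5]]' --grip '[-0.3, -0.3, -0.3, -0.3]'

```text
time: 16.83
tool_pos: [656.7, -111.8, 87.6]
tcp_rot: [3.139, -0.001, 0.839]
contact_force: [-5.3, 0.8, 15.6]
grip_width: 43.8
```

Request:
servo_tool --angular '[[0, 0, 0], [0, 0, 0], [0, 0, 0]]' --slide '[[0, 0, -1], [0, 0, -2], [0, 0, -2]]' --grip '[-0.3, -0.3, -0.3]'

```text
time: 17.08
tool_pos: [656.9, -111.9, 87.3]
tcp_rot: [3.138, -0.002, 0.839]
contact_force: [-8.3, 1.0, 24.6]
grip_width: 43.4
```

```bash
python3 look.py a9 656 -112 70 35
```

```text
17.1833 [ 656.9 -111.9   87.4] [-7.8  2.6 23.7]
```

View pics/a9.png

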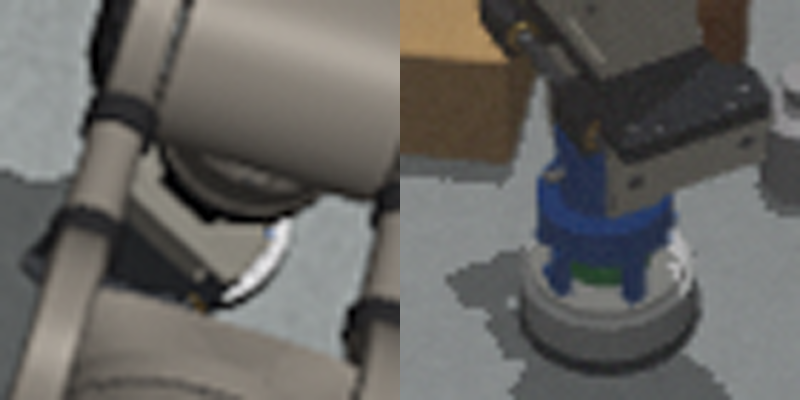

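No red is left and the feet are on the collar at 24 N. Releasing and going back for hood4.

Request:
servo_tool --angular '[[0, 0, 0], [0, 0, 0], [0, 0, 0], [0, 0, 0], [0, 0, 0], [0, 0, 0]]' --slide '[[0, 0, 3], [0, 0, 5], [0, 0, 5], [0, 0, 5], [0, 0, 5], [0, 0, 5]]' --grip '[-0.1, 0.2, 0.5, 0.5, 0.5, 0.5]'

```text
time: 17.68
tool_pos: [656.1, -111.6, 86.9]
tcp_rot: [-3.141, 0.0, 0.839]
contact_force: [-0.0, -0.6, -0.2]
grip_width: 67.9
```

Request:
servo_tool --angular '[[0, 0, 0], [0, 0, 0], [0, 0, 0], [0, 0, 0], [0, 0, -5], [0, 0, -10], [0, 0, -15], [0, 0, -20], [0, 0, -25], [0, 0, -30]]' --slide '[[0, 0, 10], [0, 0, 25], [0, 0, 50], [0, 0, 75], [-4, 8, 105], [-10, 22, 135], [-18, 42, 160], [-28, 67, 180], [-40, 97, 195], [-53, 130, 205]]' --grip '[0.5, 0.5, 0.5, 0.5, 0.5, 0.5, 0.5, 0.5, 0.5, 0.5]'

```text
time: 18.52
tool_pos: [603.2, 18.7, 295.3]
tcp_rot: [3.14, -0.003, 0.309]
contact_force: [0.5, 1.1, 0.1]
grip_width: 69.0
```

Request:
servo_tool --angular '[[0, 0, -5], [0, 0, -10], [0, 0, -14], [0, 0, -15], [0, 0, -15], [0, 0, -15], [0, 0, -15], [0, 0, -15], [0, 0, -15], [0, 0, -15]]' --slide '[[-13, 32, 5], [-27, 67, 10], [-41, 102, 15], [-55, 137, 20], [-68, 169, 25], [-80, 198, 25], [-90, 223, 25], [-97, 240, 25], [-98, 245, 25], [-98, 245, 25]]' --grip '[0.5, 0.5, 0.5, 0.5, 0.5, 0.5, 0.5, 0.5, 0.5, 0.5]'

```text
time: 19.35
tool_pos: [504.8, 264.4, 318.0]
tcp_rot: [-3.141, -0.001, 0.055]
contact_force: [-0.6, 0.1, -0.1]
grip_width: 69.0
```

```bash
python3 podm.py;python3 look.py b1 560 50 60 130; python3 fit.py 656 -112 40; python3 - <<'E'
from h import *; print(bot.get_obs())
E
```

```text
top cone ([612.1, 80.3, 14.8], 0.61) ring ([612.3, 80.7, 35.5], 0.73)
top cone ([457.1, 92.3, 15.0], 0.57) ring ([457.3, 93.1, 35.3], 0.88)
top cone ([449.9, -89.1, 14.9], 0.83) ring ([449.6, -89.5, 35.3], 0.85)
side cone ([444.8, -86.5, 14.5], 0.87) ring ([446.0, -87.4, 33.9], 2.59)
side cone None ring ([616.1, 93.2, 23.2], 3.54)
side cone ([452.7, 95.1, 14.4], 1.11) ring ([452.8, 94.3, 34.5], 2.45)
19.45 [505.6 262.6 317.7]
19.55 [505.8 262.1 317.5] [-0.3  0.   0.1]
top 168 circle [ 658.6 -111.3] 28.0 z [59.3 85.9]
{'time': 19.65, 'joint_positions': array([ 3.43911839e-01,  3.77525703e-01,  1.22336056e+00, -3.07807141e-04,
        1.54086742e+00,  1.86331686e+00]), 'dq': array([ 3.92514075e-03,  9.03499231e-04, -8.16302735e-05,  1.12573692e-03,
       -1.63162819e-03,  3.79213182e-03]), 'tau': array([ 1.73688722e-01, -4.71362364e+01, -2.65903294e+01,  1.64209952e-02,
       -8.40643630e-02, -6.22907552e-03]), 'tool_pos': array([505.78740334, 262.19296464, 317.47282645]), 'tcp_rot': array([3.14125162e+00, 6.54638883e-05, 5.14005279e-02]), 'contact_force': array([ 0.11473368, -0.40660019,  0.32624049]), 'moment': array([-0.05368755,  0.19788027, -0.01215855]), 'grip_width': 68.9587361598398}
```

View pics/b1.png

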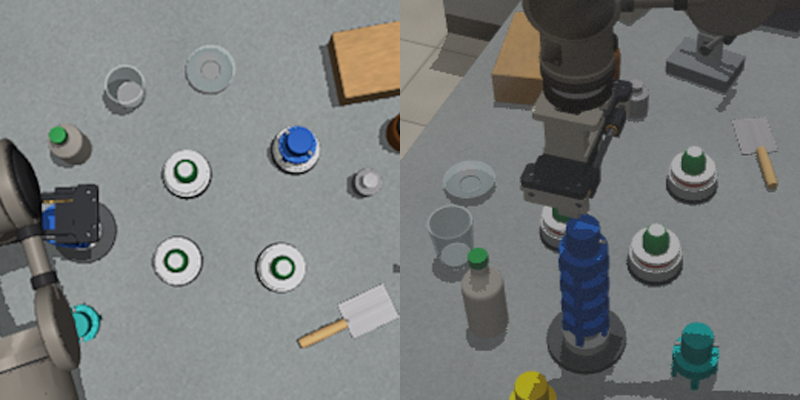

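Pod A is hooded. The other three pods are unchanged and there are four hoods on the stack. Picking hood4.

Request:
servo_tool --angular '[[0, 0, 0], [0, 0, 0], [0, 0, 0], [0, 0, 0], [0, 0, 0], [0, 0, 0], [0, 0, 0], [0, 0, 0]]' --slide '[[-0.6, 0.5, -12], [-0.6, 0.5, -28], [-0.6, 0.5, -46], [-0.6, 0.5, -64], [-0.6, 0.5, -80], [-0.6, 0.5, -92], [-0.6, 0.5, -98], [-0.6, 0.5, -98]]' --grip '[0.5, 0.5, 0.5, 0.5, 0.5, 0.5, 0.5, 0.5]'

```text
time: 20.32
tool_pos: [504.3, 263.0, 218.1]
tcp_rot: [3.141, 0.003, 0.052]
contact_force: [0.1, -0.3, -0.2]
grip_width: 68.7
```

Request:
servo_tool --angular '[[0, 0, 0], [0, 0, 0], [0, 0, 0], [0, 0, 0], [0, 0, 0], [0, 0, 0], [0, 0, 0]]' --slide '[[0, 0, 0], [0, 0, 0], [0, 0, 0], [0, 0, 0], [0, 0, 0], [0, 0, 0], [0, 0, 0]]' --grip '[0.2, -0.1, -0.2, -0.3, -0.3, -0.3, -0.3]'

```text
time: 20.9
tool_pos: [505.0, 263.6, 220.1]
tcp_rot: [3.141, -0.001, 0.053]
contact_force: [-0.7, -1.7, 3.8]
grip_width: 43.3
```

Request:
servo_tool --angular '[[0, 0, 0], [0, 0, 0], [0, 0, 0], [0, 0, 5], [0, 0, 12], [0, 0, 19], [0, 0, 26], [0, 0, 33], [0, 0, 40], [0, 0, 45]]' --slide '[[0, 0, 3], [0, 0, 6], [0, 0, 7], [0, 0, 7], [0, 0, 7], [0, 0, 7], [0, 0, 7], [0, 0, 7], [0, 0, 7], [0, 0, 7]]' --grip '[-0.3, -0.3, -0.3, -0.3, -0.3, -0.3, -0.3, -0.3, -0.3, -0.3]'

```text
time: 21.73
tool_pos: [504.5, 264.0, 226.3]
tcp_rot: [-3.141, 0.0, 0.845]
contact_force: [-0.1, 1.2, -0.1]
grip_width: 43.6
```

Request:
servo_tool --angular '[[0, 0, 0], [0, 0, 0], [0, 0, 0]]' --slide '[[0, 0, 0], [0, 0, 4], [0, 0, 8]]' --grip '[-0.3, -0.3, -0.3]'

```text
time: 21.98
tool_pos: [504.5, 263.9, 234.6]
tcp_rot: [-3.141, 0.0, 0.836]
contact_force: [0.5, 0.1, -0.6]
grip_width: 43.9
```

Request:
servo_tool --angular '[[0, 0, 0], [0, 0, 0], [0, 0, 0], [0, 0, 0], [0, 0, 0], [0, 0, 0], [0, 0, 0], [0, 0, 0], [0, 0, 0], [0, 0, 0]]' --slide '[[0, 0, 10], [0, 0, 26], [0, 0, 44], [0, 0, 60], [5, -8, 72], [13, -22, 75], [27, -46, 75], [42, -72, 75], [57, -97, 65], [70, -120, 50]]' --grip '[-0.3, -0.3, -0.3, -0.3, -0.3, -0.3, -0.3, -0.3, -0.3, -0.3]'

```text
time: 22.82
tool_pos: [576.3, 142.6, 286.9]
tcp_rot: [3.138, -0.004, 0.837]
contact_force: [1.4, 0.3, -1.1]
grip_width: 43.5
```

Request:
servo_tool --angular '[[0, 0, 0], [0, 0, 0], [0, 0, 0], [0, 0, 0], [0, 0, 0], [0, 0, 0], [0, 0, 0], [0, 0, 0], [0, 0, 0]]' --slide '[[12, -20, -15], [22, -38, -35], [31, -53, -60], [36.5, -62.5, -85], [36.5, -62.5, -105], [36.5, -62.5, -125], [36.5, -62.5, -137], [36.5, -62.5, -137], [36.5, -62.5, -137]]' --grip '[-0.3, -0.3, -0.3, -0.3, -0.3, -0.3, -0.3, -0.3, -0.3]'

```text
time: 23.57
tool_pos: [611.3, 81.3, 148.0]
tcp_rot: [-3.142, 0.0, 0.838]
contact_force: [-0.4, 0.0, -0.5]
grip_width: 43.6
```

```bash
python3 look.py b2 611 81 90 35; python3 podm.py
```

```text
23.6667 [612.1  81.4 149.3] [ 0.2  0.6 -0.5]
top cone ([449.7, -89.3, 15.2], 0.83) ring ([449.1, -89.4, 35.1], 0.94)
side cone ([445.0, -85.4, 14.9], 1.42) ring ([445.3, -87.7, 34.5], 2.45)
side cone ([610.7, 86.9, 10.1], 1.63) ring ([607.6, 82.4, 33.8], 2.66)
side cone ([453.0, 95.2, 14.2], 1.1) ring ([453.0, 94.6, 34.7], 2.37)
23.77 [611.9  81.4 149.2]
```

View pics/b2.png

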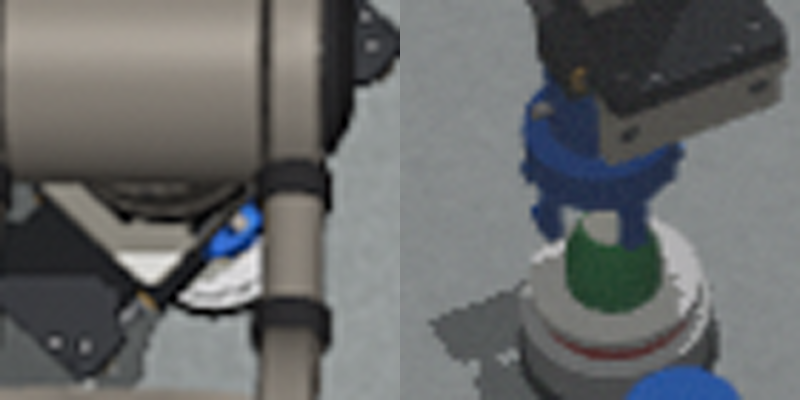

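```bash
cat > al.py <<'E'
from meas import *
import sys
x,y=float(sys.argv[1]),float(sys.argv[2]); zf=float(sys.argv[3])
c=cap('side');W=cloud(c);H=hsv(c)
d=np.hypot(W[...,0]-x,W[...,1]-y)<65
b=d&(H[...,0]>100)&(H[...,0]<130)&(H[...,1]>100)&(W[...,2]>zf+15)&(W[...,2]<zf+50)
g=d&(H[...,0]>45)&(H[...,0]<88)&(H[...,1]>90)&(W[...,2]>48)&(W[...,2]<60)
w=d&(H[...,1]<60)&(abs(W[...,2]-46)<5)
for nm,m,z in(('blue',b,zf+25),('green',g,54),('collar',w,46)):
    v,u=np.where(m)
    # row-wise widest mid
    mids=[((u[v==r].min()+u[v==r].max())/2,u[v==r].max()-u[v==r].min(),r) for r in np.unique(v)]
    mw=max(a[1] for a in mids); s=[a for a in mids if a[1]>=mw-2]
    um=np.mean([a[0] for a in s]);vm=np.mean([a[2] for a in s])
    pu=proj(c,[x,y,z]); dz=np.linalg.norm(np.array(c['R'])@np.array([x,y,z])+np.array(c['t']).ravel())
    print(nm,'mid u',round(um,1),'width',mw,'expected u for x,y',round(pu[0],1),'diff mm',round((um-pu[0])*dz/f(c),1))
R=np.array(c['R']);print('image right in world',R[0].round(2))
E
python3 al.py 611.5 81.3 97.7
```

```text
blue mid u 306.4 width 26 expected u for x,y 306.8 diff mm -1.0
green mid u 308.9 width 14 expected u for x,y 307.8 diff mm 2.6
collar mid u 309.2 width 29 expected u for x,y 307.9 diff mm 3.1
image right in world [-0.94 -0.35 -0.01]
```

Pod B was half-hidden from the side camera. Applying the same top-camera bias as at the other pods gives (609.8,81.5), and this side check agrees. Shifting by -2 mm in x, then lowering.

Request:
servo_tool --angular '[[0, 0, 0], [0, 0, 0], [0, 0, 0], [0, 0, 0], [0, 0, 0], [0, 0, 0], [0, 0, 0]]' --slide '[[-2, 0, 0], [-2, 0, 0], [-2, 0, -8], [-2, 0, -16], [-2, 0, -24], [-2, 0, -32], [-2, 0, -36]]' --grip '[-0.3, -0.3, -0.3, -0.3, -0.3, -0.3, -0.3]'

```text
time: 24.4
tool_pos: [608.3, 81.3, 109.5]
tcp_rot: [-3.14, 0.002, 0.839]
contact_force: [0.1, -0.1, -0.9]
grip_width: 43.2
```

Request:
servo_tool --angular '[[0, 0, 0], [0, 0, 0], [0, 0, 0], [0, 0, 0], [0, 0, 0]]' --slide '[[0, 0, -4], [0, 0, -8], [0, 0, -12], [0, 0, -14], [0, 0, -14]]' --grip '[-0.3, -0.3, -0.3, -0.3, -0.3]'

```text
time: 24.82
tool_pos: [609.3, 81.3, 97.6]
tcp_rot: [3.141, -0.0, 0.839]
contact_force: [0.5, -0.2, -0.4]
grip_width: 43.4
```

Request:
servo_tool --angular '[[0, 0, 0], [0, 0, 0], [0, 0, 0], [0, 0, 0], [0, 0, 0], [0, 0, 0], [0, 0, 0], [0, 0, 0]]' --slide '[[0, 0, -2], [0, 0, -4], [0, 0, -6], [0, 0, -8], [0, 0, -10], [0, 0, -12], [0, 0, -13], [0, 0, -13]]' --grip '[-0.3, -0.3, -0.3, -0.3, -0.3, -0.3, -0.3, -0.3]'

```text
time: 25.48
tool_pos: [609.8, 81.1, 87.7]
tcp_rot: [3.139, -0.002, 0.838]
contact_force: [-5.4, -1.1, 18.5]
grip_width: 43.7
```

Request:
servo_tool --angular '[[0, 0, 0], [0, 0, 0], [0, 0, 0]]' --slide '[[0, 0, -1], [0, 0, -2], [0, 0, -2]]' --grip '[-0.3, -0.3, -0.3]'

```text
time: 25.73
tool_pos: [610.1, 81.1, 87.4]
tcp_rot: [3.138, -0.003, 0.838]
contact_force: [-10.1, -1.0, 27.8]
grip_width: 44.3
```

```bash
python3 look.py b3 611 81 70 35
```

```text
25.8333 [610.1  81.1  87.4] [-8.7 -2.8 28.5]
```

View pics/b3.png

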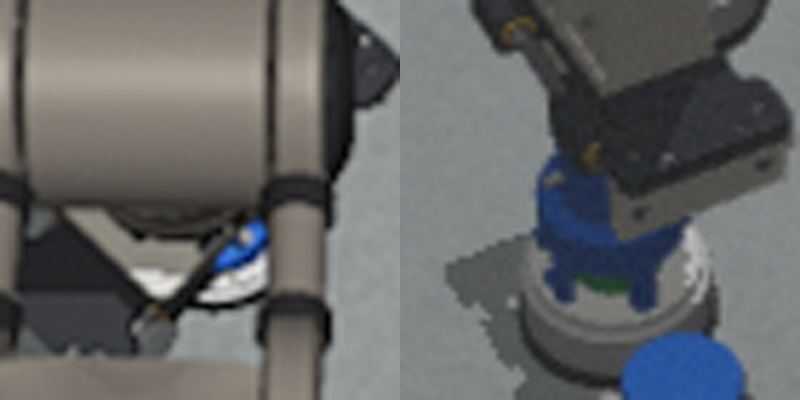

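Pod B's collar is home: no red, and the same final height as A. Releasing and going for hood3.

Request:
servo_tool --angular '[[0, 0, 0], [0, 0, 0], [0, 0, 0], [0, 0, 0], [0, 0, 0], [0, 0, 0]]' --slide '[[0, 0, 3], [0, 0, 4.5], [0, 0, 4.5], [0, 0, 4.5], [0, 0, 4.5], [0, 0, 4.5]]' --grip '[-0.1, 0.2, 0.5, 0.5, 0.5, 0.5]'

```text
time: 26.33
tool_pos: [609.0, 81.3, 86.4]
tcp_rot: [-3.141, 0.001, 0.839]
contact_force: [-0.1, 0.5, 0.3]
grip_width: 67.8
```

Request:
servo_tool --angular '[[0, 0, 0], [0, 0, 0], [0, 0, 0], [0, 0, -3], [0, 0, -8], [0, 0, -14], [0, 0, -20], [0, 0, -26], [0, 0, -32], [0, 0, -38]]' --slide '[[0, 0, 10], [0, 0, 25], [0, 0, 50], [0, 0, 80], [0, 0, 110], [-3, 5, 140], [-10, 17, 165], [-20, 35, 182], [-34, 59, 188], [-48, 83, 188]]' --grip '[0.5, 0.5, 0.5, 0.5, 0.5, 0.5, 0.5, 0.5, 0.5, 0.5]'

```text
time: 27.17
tool_pos: [561.5, 164.9, 278.0]
tcp_rot: [3.141, -0.005, 0.169]
contact_force: [-0.4, -0.3, -0.8]
grip_width: 69.0
```

Request:
servo_tool --angular '[[0, 0, -5], [0, 0, -7], [0, 0, -7], [0, 0, -7], [0, 0, -7], [0, 0, -7], [0, 0, -7]]' --slide '[[-15, 26, 0], [-30, 52, 0], [-43, 75, 0], [-52, 91, 0], [-56.5, 99, 0], [-56.5, 99, 0], [-56.5, 99, 0]]' --grip '[0.5, 0.5, 0.5, 0.5, 0.5, 0.5, 0.5]'

```text
time: 27.75
tool_pos: [504.9, 263.0, 275.3]
tcp_rot: [3.141, -0.001, 0.054]
contact_force: [-0.4, -0.3, -0.4]
grip_width: 69.0
```

```bash
python3 podm.py;python3 look.py b4 560 50 60 130
```

```text
top cone ([456.6, 92.6, 15.0], 0.82) ring ([456.9, 93.0, 35.5], 0.61)
top cone ([449.5, -89.1, 14.8], 0.87) ring ([449.9, -89.5, 35.3], 0.93)
side cone ([445.5, -86.4, 14.5], 0.92) ring ([445.3, -87.7, 34.5], 2.47)
side cone ([453.1, 95.2, 14.4], 1.11) ring ([453.7, 93.7, 34.1], 2.61)
27.85 [505.3 262.3 275. ]
27.95 [505.3 262.2 274.9] [ 0.2 -0.1  0.4]
```

View pics/b4.png

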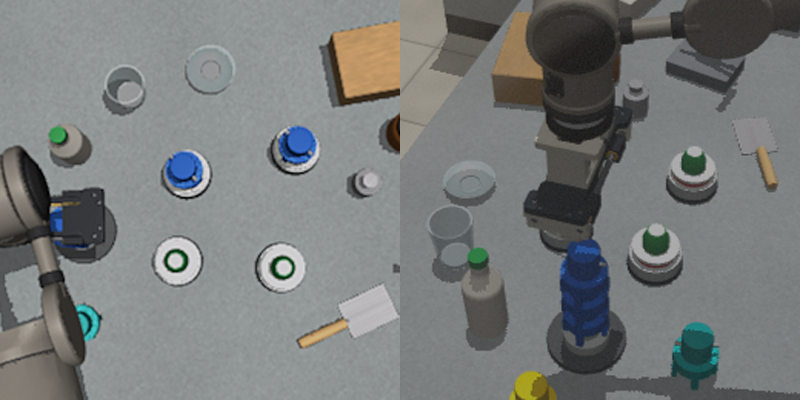

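Pods A and B are hooded, C and D are unmoved, and three hoods remain on the stack. Picking hood3.

Request:
servo_tool --angular '[[0, 0, 0], [0, 0, 0], [0, 0, 0], [0, 0, 0], [0, 0, 0], [0, 0, 0], [0, 0, 0], [0, 0, 0]]' --slide '[[0, 0.8, -12], [0, 0.8, -28], [0, 0.8, -46], [0, 0.8, -64], [0, 0.8, -82], [0, 0.8, -95], [0, 0.8, -101.5], [0, 0.8, -101.5]]' --grip '[0.5, 0.5, 0.5, 0.5, 0.5, 0.5, 0.5, 0.5]'

```text
time: 28.62
tool_pos: [504.3, 263.2, 172.0]
tcp_rot: [3.141, 0.003, 0.052]
contact_force: [0.1, 0.5, -0.7]
grip_width: 68.9
```

Request:
servo_tool --angular '[[0, 0, 0], [0, 0, 0], [0, 0, 0], [0, 0, 0], [0, 0, 0], [0, 0, 0], [0, 0, 0]]' --slide '[[0, 0, 0], [0, 0, 0], [0, 0, 0], [0, 0, 0], [0, 0, 0], [0, 0, 0], [0, 0, 0]]' --grip '[0.2, -0.1, -0.2, -0.3, -0.3, -0.3, -0.3]'

```text
time: 29.2
tool_pos: [504.9, 264.3, 174.1]
tcp_rot: [-3.141, -0.001, 0.053]
contact_force: [0.7, 0.1, 3.0]
grip_width: 43.4
```

Request:
servo_tool --angular '[[0, 0, 0], [0, 0, 0], [0, 0, 0], [0, 0, 5], [0, 0, 12], [0, 0, 19], [0, 0, 26], [0, 0, 33], [0, 0, 40], [0, 0, 45]]' --slide '[[0, 0, 3], [0, 0, 6], [0, 0, 7], [0, 0, 7], [0, 0, 7], [0, 0, 7], [0, 0, 7], [0, 0, 7], [0, 0, 7], [0, 0, 7]]' --grip '[-0.3, -0.3, -0.3, -0.3, -0.3, -0.3, -0.3, -0.3, -0.3, -0.3]'

```text
time: 30.03
tool_pos: [504.5, 264.1, 180.4]
tcp_rot: [-3.141, 0.001, 0.845]
contact_force: [-0.4, 0.1, -0.6]
grip_width: 43.4
```

Request:
servo_tool --angular '[[0, 0, 0], [0, 0, 0], [0, 0, 0]]' --slide '[[0, 0, 0], [0, 0, 4], [0, 0, 8]]' --grip '[-0.3, -0.3, -0.3]'

```text
time: 30.28
tool_pos: [504.5, 264.1, 188.6]
tcp_rot: [-3.141, 0.001, 0.836]
contact_force: [0.4, 0.1, -0.4]
grip_width: 43.7
```

Request:
servo_tool --angular '[[0, 0, 0], [0, 0, 0], [0, 0, 0], [0, 0, 0], [0, 0, 0], [0, 0, 0], [0, 0, 0], [0, 0, 0], [0, 0, 0], [0, 0, 0]]' --slide '[[0, 0, 10], [0, 0, 26], [0, 0, 46], [0, 0, 64], [-2, -10, 75], [-5, -30, 80], [-10, -60, 80], [-16, -94, 80], [-22, -130, 80], [-28, -166, 80]]' --grip '[-0.3, -0.3, -0.3, -0.3, -0.3, -0.3, -0.3, -0.3, -0.3, -0.3]'

```text
time: 31.12
tool_pos: [475.7, 96.3, 268.9]
tcp_rot: [3.141, -0.0, 0.838]
contact_force: [1.0, 0.7, 0.5]
grip_width: 43.5
```

Request:
servo_tool --angular '[[0, 0, 0], [0, 0, 0], [0, 0, 0], [0, 0, 0], [0, 0, 0], [0, 0, 0], [0, 0, 0], [0, 0, 0], [0, 0, 0], [0, 0, 0]]' --slide '[[-6, -35, 0], [-12, -70, -5], [-17, -103, -15], [-22, -133, -30], [-26, -160, -48], [-29, -178, -68], [-29.6, -185.5, -90], [-29.6, -185.5, -110], [-29.6, -185.5, -121], [-29.6, -185.5, -121]]' --grip '[-0.3, -0.3, -0.3, -0.3, -0.3, -0.3, -0.3, -0.3, -0.3, -0.3]'

```text
time: 31.95
tool_pos: [445.1, -87.5, 145.7]
tcp_rot: [-3.137, 0.002, 0.837]
contact_force: [-0.3, 0.6, -1.4]
grip_width: 43.6
```

```bash
python3 look.py b5 447 -88 90 35; python3 podm.py; python3 al.py 447.4 -88 97
```

```text
32.05 [446.9 -87.7 148. ] [-0.1 -0.   0.1]
top cone ([456.3, 92.8, 14.7], 0.84) ring ([457.1, 92.8, 35.3], 0.7)
side cone ([446.5, -85.3, 12.7], 1.3) ring ([445.4, -87.1, 33.9], 3.3)
side cone ([453.0, 94.7, 14.3], 0.83) ring ([453.9, 93.6, 34.3], 2.49)
32.15 [447.6 -87.7 148.7]
blue mid u 393.3 width 24 expected u for x,y 393.6 diff mm -0.7
green mid u 392.2 width 14 expected u for x,y 391.8 diff mm 1.0
collar mid u 392.2 width 28 expected u for x,y 391.6 diff mm 1.8
image right in world [-0.94 -0.35 -0.01]
```

View pics/b5.png

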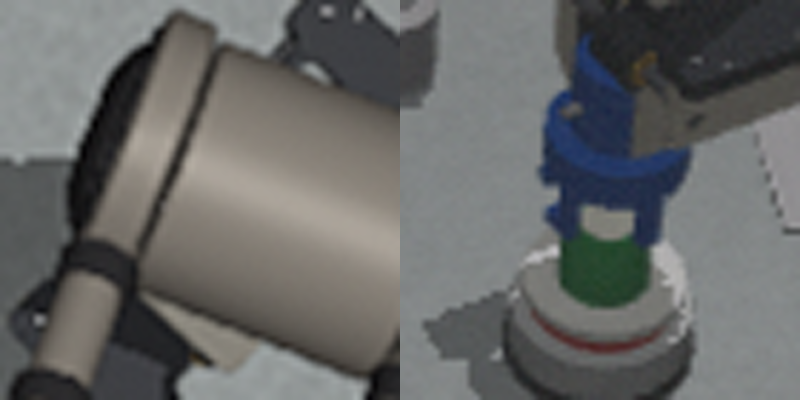

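Centred over pod D at (447.6,-87.7), with the skirt and cone axes within about 2 mm in the side view. Lowering and pressing.

Request:
servo_tool --angular '[[0, 0, 0], [0, 0, 0], [0, 0, 0], [0, 0, 0], [0, 0, 0], [0, 0, 0], [0, 0, 0]]' --slide '[[-0.5, 0, -6], [-0.5, 0, -14], [-0.5, 0, -22], [-0.5, 0, -30], [-0.5, 0, -38], [-0.5, 0, -44], [-0.5, 0, -46]]' --grip '[-0.3, -0.3, -0.3, -0.3, -0.3, -0.3, -0.3]'

```text
time: 32.78
tool_pos: [445.9, -87.1, 100.1]
tcp_rot: [-3.14, 0.001, 0.839]
contact_force: [0.6, 0.9, -1.2]
grip_width: 43.4
```

Request:
servo_tool --angular '[[0, 0, 0], [0, 0, 0], [0, 0, 0], [0, 0, 0], [0, 0, 0], [0, 0, 0], [0, 0, 0], [0, 0, 0], [0, 0, 0], [0, 0, 0]]' --slide '[[0, 0, -2], [0, 0, -4], [0, 0, -6], [0, 0, -8], [0, 0, -10], [0, 0, -12], [0, 0, -14], [0, 0, -16], [0, 0, -17.5], [0, 0, -17.5]]' --grip '[-0.3, -0.3, -0.3, -0.3, -0.3, -0.3, -0.3, -0.3, -0.3, -0.3]'

```text
time: 33.62
tool_pos: [447.5, -87.9, 87.1]
tcp_rot: [3.138, -0.001, 0.839]
contact_force: [-8.3, 1.7, 30.6]
grip_width: 43.4
```

```bash
python3 look.py b6 447 -88 70 35
```

```text
33.7167 [447.5 -87.9  87.1] [-7.8  0.7 29.7]
```

View pics/b6.png

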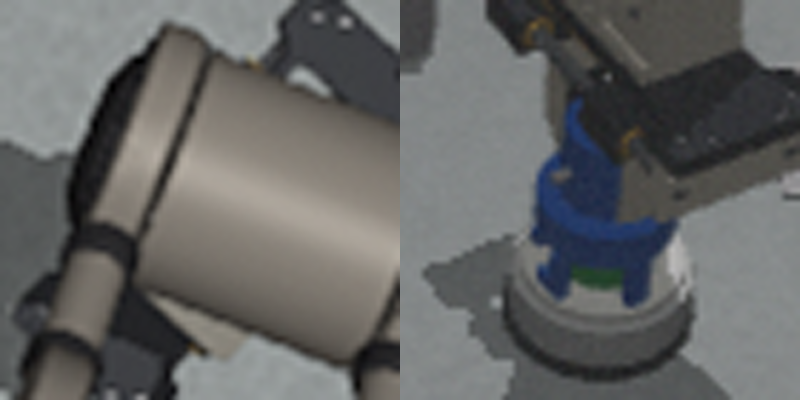

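Request:
servo_tool --angular '[[0, 0, 0], [0, 0, 0], [0, 0, 0], [0, 0, 0], [0, 0, 0], [0, 0, 0]]' --slide '[[0, 0, 2], [0, 0, 4], [0, 0, 4.5], [0, 0, 4.5], [0, 0, 4.5], [0, 0, 4.5]]' --grip '[-0.1, 0.2, 0.5, 0.5, 0.5, 0.5]'

```text
time: 34.22
tool_pos: [446.4, -87.3, 88.2]
tcp_rot: [-3.141, 0.0, 0.839]
contact_force: [-0.6, 0.7, 0.9]
grip_width: 67.8
```

Pod D is home with no red. Going back for hood2, the last one needed, and checking look-alike clearance on the way.

Request:
servo_tool --angular '[[0, 0, 0], [0, 0, 0], [0, 0, 0], [0, 0, -3], [0, 0, -8], [0, 0, -14], [0, 0, -20], [0, 0, -26], [0, 0, -32], [0, 0, -38]]' --slide '[[0, 0, 10], [0, 0, 25], [0, 0, 50], [0, 0, 80], [1, 8, 110], [4, 25, 135], [9, 53, 150], [15, 88, 155], [21, 124, 155], [27, 160, 155]]' --grip '[0.5, 0.5, 0.5, 0.5, 0.5, 0.5, 0.5, 0.5, 0.5, 0.5]'

```text
time: 35.05
tool_pos: [473.8, 74.0, 243.9]
tcp_rot: [3.141, -0.001, 0.169]
contact_force: [1.1, 0.1, 0.2]
grip_width: 68.6
```

Request:
servo_tool --angular '[[0, 0, -5], [0, 0, -7], [0, 0, -7], [0, 0, -7], [0, 0, -7], [0, 0, -7], [0, 0, -7], [0, 0, -7], [0, 0, -7]]' --slide '[[6, 36, 0], [12, 72, 0], [18, 107, 0], [24, 140, 0], [28, 166, 0], [30, 184, 0], [31.4, 190.8, 0], [31.4, 190.8, 0], [31.4, 190.8, 0]]' --grip '[0.5, 0.5, 0.5, 0.5, 0.5, 0.5, 0.5, 0.5, 0.5]'

```text
time: 35.8
tool_pos: [504.8, 262.8, 243.1]
tcp_rot: [3.141, 0.001, 0.053]
contact_force: [-0.0, 0.1, -0.3]
grip_width: 68.6
```

```bash
python3 podm.py;python3 look.py b7 530 80 60 140
python3 - <<'E'
from meas import *
c=cap('side');W=cloud(c);H=hsv(c)
for nm,lo,hi in(('yellow',22,34),('turq',85,98)):
    m=(H[...,0]>lo)&(H[...,0]<hi)&(H[...,1]>120)&(np.hypot(W[...,0]-450,W[...,1]-260)<200)
    print(nm,np.nanmedian(W[m],0).round(),np.nanpercentile(W[m][:,2],98).round())
E
```

```text
top cone ([468.8, 99.1, 15.3], 0.6) ring ([469.4, 100.4, 35.3], 0.91)
side cone ([465.3, 102.5, 14.3], 0.97) ring ([465.2, 101.2, 34.0], 2.6)
35.9 [504.9 262.2 243.5]
36.0 [505.1 262.2 243.7] [ 0.9 -0.2 -0.8]
yellow [519. 415.  54.] 89.0
turq [341. 271.  55.] 89.0
```

View pics/b7.png

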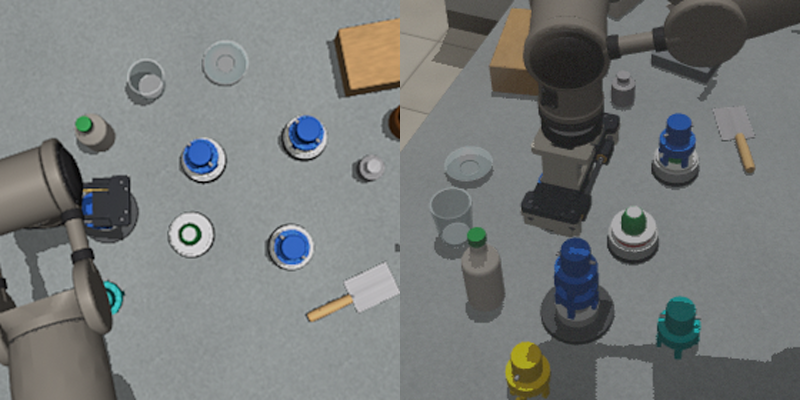

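Pod C has been knocked and now sits near (467,101). I'll re-measure it before placing. The look-alikes are only 89 mm high, so they're clear. Picking hood2.

Request:
servo_tool --angular '[[0, 0, 0], [0, 0, 0], [0, 0, 0], [0, 0, 0], [0, 0, 0], [0, 0, 0], [0, 0, 0], [0, 0, 0], [0, 0, 0]]' --slide '[[0, 1, -12], [0, 1, -30], [0, 1, -48], [0, 1, -66], [0, 1, -84], [0, 1, -100], [0, 1, -111], [0, 1, -116], [0, 1, -116]]' --grip '[0.5, 0.5, 0.5, 0.5, 0.5, 0.5, 0.5, 0.5, 0.5]'

```text
time: 36.8
tool_pos: [504.5, 263.7, 126.6]
tcp_rot: [3.141, 0.002, 0.052]
contact_force: [-0.9, 0.0, 0.1]
grip_width: 68.6
```

Request:
servo_tool --angular '[[0, 0, 0], [0, 0, 0], [0, 0, 0], [0, 0, 0], [0, 0, 0], [0, 0, 0], [0, 0, 0]]' --slide '[[0, 0, 0], [0, 0, 0], [0, 0, 0], [0, 0, 0], [0, 0, 0], [0, 0, 0], [0, 0, 0]]' --grip '[0.2, -0.1, -0.2, -0.3, -0.3, -0.3, -0.3]'

```text
time: 37.38
tool_pos: [505.2, 264.6, 128.0]
tcp_rot: [-3.141, -0.001, 0.053]
contact_force: [0.1, 0.2, 2.6]
grip_width: 43.6
```

Request:
servo_tool --angular '[[0, 0, 0], [0, 0, 0], [0, 0, 0], [0, 0, 5], [0, 0, 12], [0, 0, 19], [0, 0, 26], [0, 0, 33], [0, 0, 40], [0, 0, 45]]' --slide '[[0, 0, 3], [0, 0, 6], [0, 0, 7], [0, 0, 7], [0, 0, 7], [0, 0, 7], [0, 0, 7], [0, 0, 7], [0, 0, 7], [0, 0, 7]]' --grip '[-0.3, -0.3, -0.3, -0.3, -0.3, -0.3, -0.3, -0.3, -0.3, -0.3]'

```text
time: 38.22
tool_pos: [504.8, 264.4, 134.4]
tcp_rot: [-3.142, 0.0, 0.845]
contact_force: [0.1, 0.5, -1.1]
grip_width: 43.8
```

Request:
servo_tool --angular '[[0, 0, 0], [0, 0, 0], [0, 0, 0]]' --slide '[[0, 0, 0], [0, 0, 4], [0, 0, 8]]' --grip '[-0.3, -0.3, -0.3]'

```text
time: 38.47
tool_pos: [504.8, 264.4, 142.6]
tcp_rot: [-3.141, 0.001, 0.836]
contact_force: [0.6, 0.6, -1.1]
grip_width: 44.2
```

Request:
servo_tool --angular '[[0, 0, 0], [0, 0, 0], [0, 0, 0], [0, 0, 0], [0, 0, 0], [0, 0, 0], [0, 0, 0]]' --slide '[[0, 0, 10], [0, 0, 26], [0, 0, 46], [0, 0, 64], [0, 0, 76], [0, 0, 80], [0, 0, 80]]' --grip '[-0.3, -0.3, -0.3, -0.3, -0.3, -0.3, -0.3]'

```text
time: 39.05
tool_pos: [505.5, 264.6, 224.3]
tcp_rot: [3.14, -0.003, 0.838]
contact_force: [0.2, -0.2, -0.7]
grip_width: 43.5
```

```bash
python3 podm.py;python3 look.py b8 530 80 60 140
```

```text
top cone ([469.3, 99.2, 15.0], 0.7) ring ([469.4, 100.4, 35.5], 0.79)
side cone ([464.0, 103.2, 13.1], 1.97) ring ([462.7, 102.1, 32.6], 3.42)
39.15 [504.6 264.3 222.1]
39.25 [504.4 264.2 221.5] [ 0.1  0.3 -1.5]
```

View pics/b8.png

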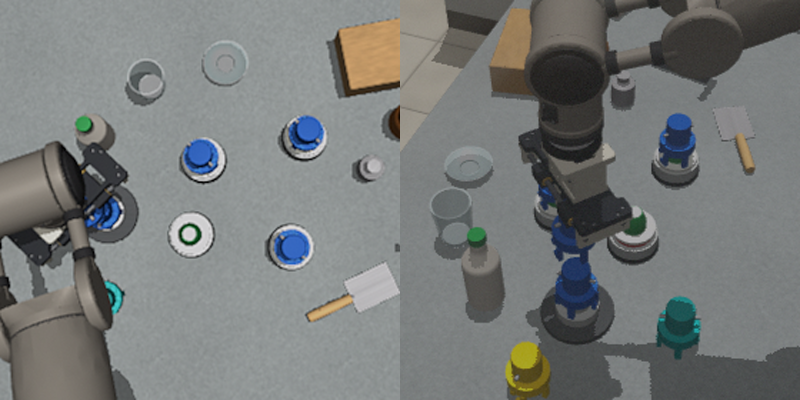

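One spare hood is left nested. Pod C is at about (467.2,100.8) by both views. Carrying the hood there.

Request:
servo_tool --angular '[[0, 0, 0], [0, 0, 0], [0, 0, 0], [0, 0, 0], [0, 0, 0], [0, 0, 0], [0, 0, 0], [0, 0, 0], [0, 0, 0], [0, 0, 0]]' --slide '[[-2, -10, 0], [-7, -30, 0], [-14, -60, 0], [-21, -92, 0], [-28, -122, -10], [-34, -147, -30], [-37.5, -163.3, -52], [-37.5, -163.3, -68], [-37.5, -163.3, -73], [-37.5, -163.3, -73]]' --grip '[-0.3, -0.3, -0.3, -0.3, -0.3, -0.3, -0.3, -0.3, -0.3, -0.3]'

```text
time: 40.08
tool_pos: [466.4, 100.6, 148.3]
tcp_rot: [-3.139, 0.002, 0.838]
contact_force: [0.1, 0.2, -0.7]
grip_width: 43.8
```

```bash
python3 look.py b9 467 101 90 35; python3 podm.py; python3 al.py 467.2 100.8 97
```

```text
40.1833 [467.8 101.3 150. ] [-0.1 -0.  -1.1]
side cone ([466.2, 106.9, 10.7], 1.38) ring ([465.3, 102.2, 34.2], 2.49)
40.28 [468.1 101.6 150.4]
blue mid u 361.2 width 26 expected u for x,y 362.4 diff mm -2.7
green mid u 362.1 width 14 expected u for x,y 361.5 diff mm 1.4
collar mid u 362.2 width 30 expected u for x,y 361.4 diff mm 1.7
image right in world [-0.94 -0.35 -0.01]
```

View pics/b9.png

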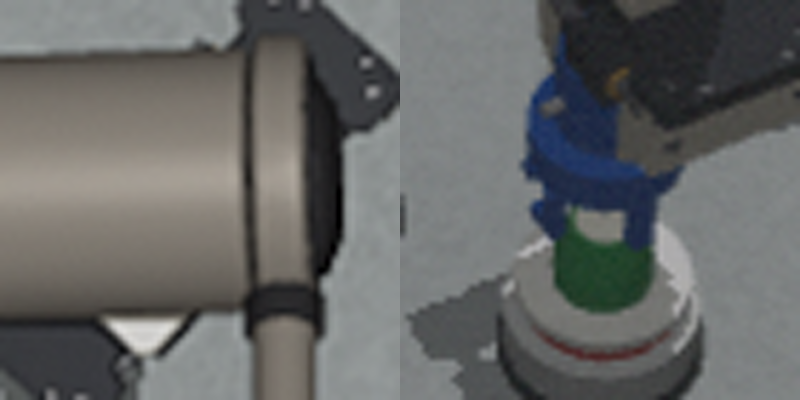

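The hood is about 2 mm left of the cone in the side view compared with the earlier good fits. Correcting by (-1.6,-1.0) while lowering.

Request:
servo_tool --angular '[[0, 0, 0], [0, 0, 0], [0, 0, 0], [0, 0, 0], [0, 0, 0], [0, 0, 0], [0, 0, 0], [0, 0, 0]]' --slide '[[-1.6, -1, 0], [-1.6, -1, -6], [-1.6, -1, -14], [-1.6, -1, -22], [-1.6, -1, -30], [-1.6, -1, -38], [-1.6, -1, -45], [-1.6, -1, -48]]' --grip '[-0.3, -0.3, -0.3, -0.3, -0.3, -0.3, -0.3, -0.3]'

```text
time: 41.0
tool_pos: [465.2, 100.1, 100.0]
tcp_rot: [-3.14, 0.002, 0.839]
contact_force: [-0.1, 0.4, -0.6]
grip_width: 43.6
```

Request:
servo_tool --angular '[[0, 0, 0], [0, 0, 0], [0, 0, 0], [0, 0, 0], [0, 0, 0], [0, 0, 0], [0, 0, 0], [0, 0, 0], [0, 0, 0], [0, 0, 0]]' --slide '[[0, 0, -2], [0, 0, -4], [0, 0, -6], [0, 0, -8], [0, 0, -10], [0, 0, -12], [0, 0, -14], [0, 0, -16], [0, 0, -17.5], [0, 0, -17.5]]' --grip '[-0.3, -0.3, -0.3, -0.3, -0.3, -0.3, -0.3, -0.3, -0.3, -0.3]'

```text
time: 41.83
tool_pos: [466.9, 99.6, 86.7]
tcp_rot: [3.138, -0.002, 0.839]
contact_force: [-5.1, -4.6, 23.7]
grip_width: 43.7
```

```bash
python3 look.py c1 467 101 70 35
```

```text
41.9333 [466.9  99.6  86.7] [-5.6 -4.1 22.6]
```

View pics/c1.png

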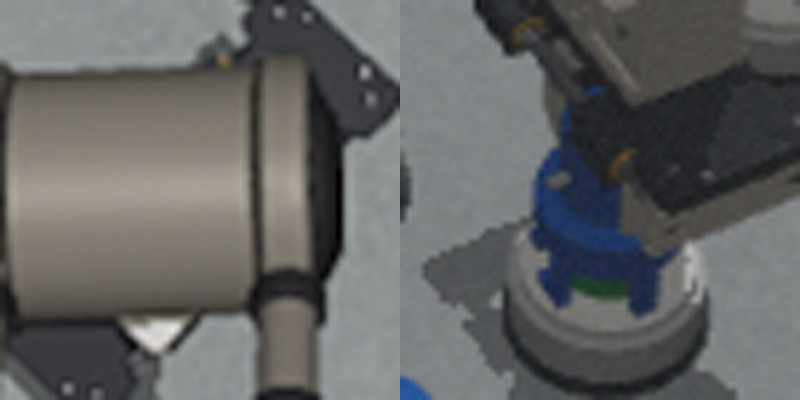

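Pod C's collar is home too. Releasing, retreating and checking all the pods before touching the lever.

Request:
servo_tool --angular '[[0, 0, 0], [0, 0, 0], [0, 0, 0], [0, 0, 0], [0, 0, 0], [0, 0, 0]]' --slide '[[0, 0, 2], [0, 0, 4], [0, 0, 4], [0, 0, 4], [0, 0, 4], [0, 0, 4]]' --grip '[-0.1, 0.2, 0.5, 0.5, 0.5, 0.5]'

```text
time: 42.43
tool_pos: [465.7, 100.2, 87.7]
tcp_rot: [-3.141, 0.0, 0.839]
contact_force: [-0.6, 0.2, -0.4]
grip_width: 67.8
```

Request:
servo_tool --angular '[[0, 0, 0], [0, 0, 0], [0, 0, 0], [0, 0, 4], [0, 0, 8], [0, 0, 12], [0, 0, 16], [0, 0, 20], [0, 0, 24], [0, 0, 28]]' --slide '[[0, 0, 10], [0, 0, 25], [0, 0, 50], [0, 0, 80], [0, -8, 110], [-1, -25, 135], [-1, -53, 150], [-2, -88, 155], [-3, -124, 155], [-4, -160, 155]]' --grip '[0.5, 0.5, 0.5, 0.5, 0.5, 0.5, 0.5, 0.4, 0.3, 0.2]'

```text
time: 43.27
tool_pos: [461.8, -61.2, 243.5]
tcp_rot: [3.14, 0.0, 1.332]
contact_force: [0.7, 0.8, -0.6]
grip_width: 57.3
```

Request:
servo_tool --angular '[[0, 0, 4.3], [0, 0, 4.3], [0, 0, 4.3], [0, 0, 4.3], [0, 0, 4.3], [0, 0, 4.3], [0, 0, 4.3], [0, 0, 4.3], [0, 0, 4.3], [0, 0, 4.3]]' --slide '[[-1, -36, -3], [-2, -74, -6], [-3, -112, -9], [-4, -150, -12], [-5, -188, -15], [-6, -224, -18], [-7, -253, -21], [-8, -272, -24], [-8, -278, -27], [-8, -278, -30]]' --grip '[0.2, 0.2, 0.2, 0.2, 0.2, 0.2, 0.2, 0.2, 0.2, 0.2]'

```text
time: 44.1
tool_pos: [453.5, -338.9, 212.0]
tcp_rot: [-3.141, -0.001, 1.4]
contact_force: [-0.7, 0.9, -0.1]
grip_width: 55.2
```

```bash
python3 podm.py;python3 look.py c2 530 20 60 140; for p in "656 -112" "610 81" "467 101" "447 -88"; do python3 - $p <<'E'
from meas import *
import sys
x,y=map(float,sys.argv[1:])
for n in('top','side'):
    c=cap(n);W=cloud(c);H=hsv(c)
    d=np.hypot(W[...,0]-x,W[...,1]-y)
    b=(d<40)&(H[...,0]>100)&(H[...,0]<130)&(H[...,1]>100)
    r=(d<60)&((H[...,0]<8)|(H[...,0]>172))&(H[...,1]>90)
    t=b&(W[...,2]>112)
    print(n,x,y,'top z',np.nanmedian(W[t][:,2]).round(1),np.nanmean(W[t],0).round(1),'red px',r.sum())
E
done; python3 -c "
from h import *;o=bot.get_obs();print(o['time'],o['tool_pos'].round(1),o['tcp_rot'].round(3))"
```

```text
44.2 [ 453.6 -336.6  212.1]
44.3 [ 454.1 -336.4  213.1] [-0.1  0.2  0.4]
top 656.0 -112.0 top z 124.6 [ 657.5 -110.3  124.5] red px 0
side 656.0 -112.0 top z 121.2 [ 653.9 -107.7  120.7] red px 0
top 610.0 81.0 top z 124.9 [611.1  81.8 124.8] red px 0
side 610.0 81.0 top z 121.4 [607.3  85.3 120.8] red px 0
top 467.0 101.0 top z 124.8 [467.9 100.1 124.9] red px 0
side 467.0 101.0 top z 122.0 [464.2 103.9 121.6] red px 0
top 447.0 -88.0 top z 124.8 [449.  -86.5 124.8] red px 0
side 447.0 -88.0 top z 121.4 [444.9 -82.7 121. ] red px 0
44.7 [ 453.9 -337.7  213.2] [3.141 0.    1.403]
```

View pics/c2.png

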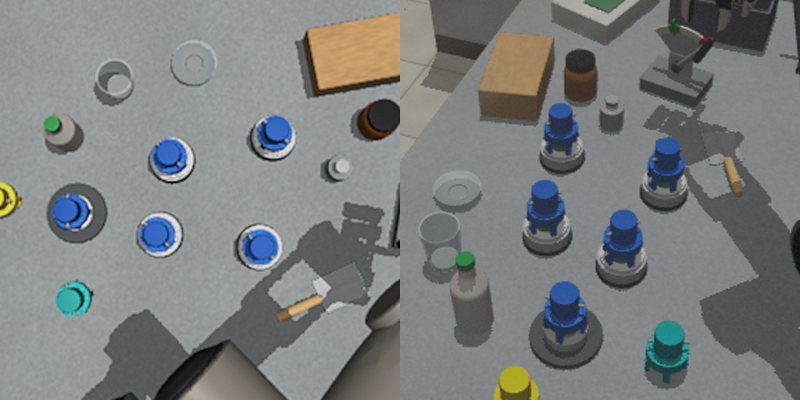

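All four hood tops are at z ≈123–124, as expected with the collars home. There are no red pixels and the spare is still nested. Gripping the lever at its closed position.

Request:
servo_tool --angular '[[0, 0, 0], [0, 0, 0], [0, 0, 0], [0, 0, 0], [0, 0, 0], [0, 0, 0], [0, 0, 0], [0, 0, 0]]' --slide '[[0.8, -0.7, -14], [0.8, -0.7, -28], [0.8, -0.7, -42], [0.8, -0.7, -56], [0.8, -0.7, -70], [0.8, -0.7, -84], [0.8, -0.7, -92], [0.8, -0.7, -92]]' --grip '[0.2, 0.2, 0.2, 0.2, 0.2, 0.2, 0.2, 0.2]'

```text
time: 45.37
tool_pos: [453.9, -337.9, 119.3]
tcp_rot: [-3.139, -0.002, 1.402]
contact_force: [0.0, -0.3, 0.3]
grip_width: 54.8
```

Request:
servo_tool --angular '[[0, 0, 0], [0, 0, 0], [0, 0, 0], [0, 0, 0], [0, 0, 0], [0, 0, 0], [0, 0, 0], [0, 0, 0], [0, 0, 0]]' --slide '[[0, 0, 0], [0, 0, 0], [0, 0, 0], [0, 0, 0], [0, 0, 0], [0, 0, 0], [0, 0, 0], [0, 0, 0], [0, 0, 0]]' --grip '[-0.3, -0.7, -0.8, -0.8, -0.8, -0.8, -0.8, -0.8, -0.8]'

```text
time: 46.12
tool_pos: [454.8, -338.7, 121.2]
tcp_rot: [3.141, 0.0, 1.402]
contact_force: [-0.5, 0.8, 2.7]
grip_width: 14.6
```

```bash
python3 arc.py -0.65 -0.4 8 | sed 's/np.float64(\([^)]*\))/\1/g'; python3 arc.py -0.4 -0.05 10| sed 's/np.float64(\([^)]*\))/\1/g'; python3 arc.py -0.05 0.25 9| sed 's/np.float64(\([^)]*\))/\1/g'
```

```text
[2.6, -0.4, 1.9], [5.3, -0.9, 3.8], [8.0, -1.4, 5.6], [10.8, -1.9, 7.3], [13.6, -2.3, 8.9], [16.5, -2.8, 10.4], [19.4, -3.3, 11.8], [22.3, -3.9, 13.1], 
[3.4, -0.6, 1.4], [6.8, -1.2, 2.6], [10.2, -1.8, 3.8], [13.7, -2.4, 4.8], [17.2, -3.0, 5.6], [20.8, -3.6, 6.4], [24.3, -4.2, 7.0], [27.9, -4.8, 7.5], [31.5, -5.4, 7.9], [35.1, -6.1, 8.2], 
[3.4, -0.6, 0.1], [6.9, -1.2, 0.1], [10.3, -1.8, 0.0], [13.8, -2.4, -0.2], [17.2, -3.0, -0.6], [20.6, -3.6, -1.0], [24.0, -4.2, -1.6], [27.4, -4.7, -2.3], [30.8, -5.3, -3.1],
```

Request:
servo_tool --angular '[[0, 0, 0], [0, 0, 0], [0, 0, 0], [0, 0, 0], [0, 0, 0], [0, 0, 0], [0, 0, 0], [0, 0, 0]]' --slide '[[2.6, -0.4, 1.9], [5.3, -0.9, 3.8], [8, -1.4, 5.6], [10.8, -1.9, 7.3], [13.6, -2.3, 8.9], [16.5, -2.8, 10.4], [19.4, -3.3, 11.8], [22.3, -3.9, 13.1]]' --grip '[-0.8, -0.8, -0.8, -0.8, -0.8, -0.8, -0.8, -0.8]'

```text
time: 46.78
tool_pos: [474.6, -342.1, 134.5]
tcp_rot: [-3.136, -0.001, 1.402]
contact_force: [-11.9, 2.6, 10.4]
grip_width: 14.9
```

Request:
servo_tool --angular '[[0, 0, 0], [0, 0, 0], [0, 0, 0], [0, 0, 0], [0, 0, 0], [0, 0, 0], [0, 0, 0], [0, 0, 0], [0, 0, 0], [0, 0, 0]]' --slide '[[3.4, -0.6, 1.4], [6.8, -1.2, 2.6], [10.2, -1.8, 3.8], [13.7, -2.4, 4.8], [17.2, -3, 5.6], [20.8, -3.6, 6.4], [24.3, -4.2, 7], [27.9, -4.8, 7.5], [31.5, -5.4, 7.9], [35.1, -6.1, 8.2]]' --grip '[-0.8, -0.8, -0.8, -0.8, -0.8, -0.8, -0.8, -0.8, -0.8, -0.8]'

```text
time: 47.62
tool_pos: [511.0, -348.7, 143.2]
tcp_rot: [-3.139, 0.0, 1.402]
contact_force: [-6.2, -0.3, 3.1]
grip_width: 14.9
```

Request:
servo_tool --angular '[[0, 0, 0], [0, 0, 0], [0, 0, 0], [0, 0, 0], [0, 0, 0], [0, 0, 0], [0, 0, 0], [0, 0, 0], [0, 0, 0], [0, 0, 0]]' --slide '[[3.4, -0.6, 0.1], [6.9, -1.2, 0.1], [10.3, -1.8, 0], [13.8, -2.4, -0.2], [17.2, -3, -0.6], [20.6, -3.6, -1], [24, -4.2, -1.6], [27.4, -4.7, -2.3], [30.8, -5.3, -3.1], [30.8, -5.3, -3.1]]' --grip '[-0.8, -0.8, -0.8, -0.8, -0.8, -0.8, -0.8, -0.8, -0.8, -0.8]'

```text
time: 48.45
tool_pos: [542.5, -354.3, 139.5]
tcp_rot: [-3.14, 0.001, 1.402]
contact_force: [-3.1, -1.2, 3.5]
grip_width: 15.3
```

Request:
servo_tool --angular '[[0, 0, 0], [0, 0, 0], [0, 0, 0]]' --slide '[[0.5, 0, 0], [0.5, 0, 0], [0.5, 0, 0]]' --grip '[-0.8, -0.8, -0.8]'

```text
time: 48.7
tool_pos: [542.6, -354.3, 139.5]
tcp_rot: [-3.14, 0.001, 1.402]
contact_force: [-4.8, -1.1, 3.2]
grip_width: 15.2
```

Request:
servo_tool --angular '[[0, 0, 0], [0, 0, 0], [0, 0, 0], [0, 0, 0], [0, 0, 0], [0, 0, 0]]' --slide '[[0, 0, 0], [0, 0, 0], [0, 0, 0], [0, 0, 0], [0, 0, 0], [0, 0, 0]]' --grip '[-0.3, 0, 0.2, 0.2, 0.2, 0.2]'

```text
time: 49.2
tool_pos: [543.5, -353.7, 139.1]
tcp_rot: [3.141, -0.0, 1.402]
contact_force: [0.7, 0.0, 0.1]
grip_width: 50.8
```

Request:
servo_tool --angular '[[0, 0, 0], [0, 0, 0], [0, 0, 0], [0, 0, 0], [0, 0, 0], [0, 0, 0], [0, 0, 0], [0, 0, 0], [0, 0, 0], [0, 0, 0]]' --slide '[[0, 0, 10], [0, 0, 25], [0, 0, 50], [0, 0, 80], [-8, 15, 100], [-20, 40, 110], [-36, 70, 110], [-52, 100, 110], [-65, 125, 110], [-70, 135, 110]]' --grip '[0.2, 0.2, 0.2, 0.2, 0.2, 0.2, 0.2, 0.2, 0.2, 0.2]'

```text
time: 50.03
tool_pos: [471.9, -216.0, 250.5]
tcp_rot: [3.141, -0.0, 1.404]
contact_force: [1.3, -0.4, -0.5]
grip_width: 55.2
```

Request:
servo_tool --angular '[[0, 0, 0], [0, 0, 0], [0, 0, 0], [0, 0, 0], [0, 0, 0], [0, 0, 0]]' --slide '[[-10, 30, 0], [-20, 60, 0], [-30, 95, 0], [-40, 130, 0], [-45, 150, 0], [-45, 150, 0]]' --grip '[0.2, 0.2, 0.2, 0.2, 0.2, 0.2]'

```text
time: 50.53
tool_pos: [427.8, -66.1, 250.2]
tcp_rot: [3.141, -0.001, 1.405]
contact_force: [0.4, 0.3, -0.2]
grip_width: 55.1
```

```bash
python3 look.py c3 500 -380 130 40; python3 look.py c4 530 20 60 150;python3 - <<'E'
from meas import *
for n in('top','side'):
    c=cap(n);W=cloud(c);H=hsv(c)
    d=np.hypot(W[...,0]-500,W[...,1]+385)<130
    k=d&(H[...,2]<45)&(W[...,2]>140)&(W[...,0]>500)
    ys,xs=np.where(k)
    P=np.array([onz(c,u,v,157)[:2] for u,v in zip(xs,ys)]); m=P.mean(0); vt=np.linalg.svd(P-m)[2][0]; t=(P-m)@vt
    print(n,len(P),m.round(1),(m+vt*t.min()).round(1),(m+vt*t.max()).round(1),np.nanpercentile(W[k][:,2],[2,50,98]).round(1))
E
```

```text
50.6333 [429. -69. 250.] [-1.3 -0.3 -0.3]
50.7333 [429.1 -69.9 249.6] [0.7 0.  0.2]
top 164 [ 540.5 -370.5] [ 547.3 -333.6] [ 534.  -406.4] [145.5 164.5 169.2]
side 22 [ 536.6 -383. ] [ 532.6 -406.4] [ 542.6 -348.2] [156.1 162.  166.4]
```

View pics/c3.png

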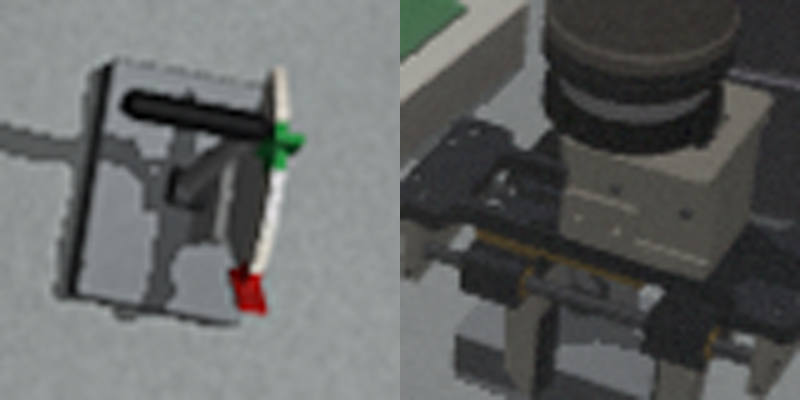

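View pics/c4.png

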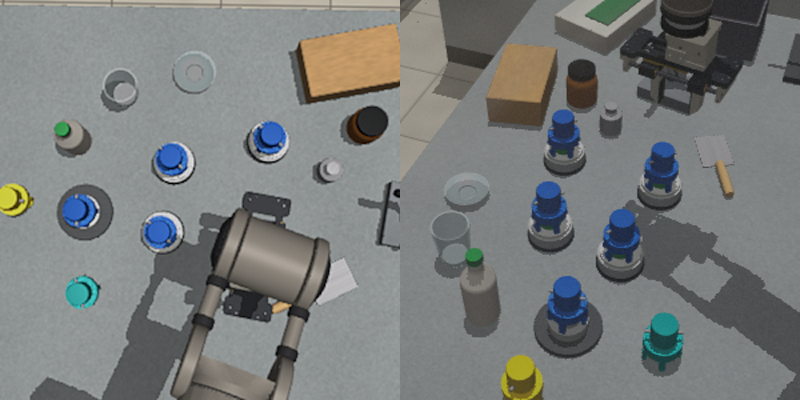

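The top view shows the bar at green, at about (270,125) beside green at (285,145). The gripper blocks the side view, so I'll move off and check again.

Request:
servo_tool --angular '[[0, 0, 0], [0, 0, 0], [0, 0, 0], [0, 0, 0], [0, 0, 0], [0, 0, 0], [0, 0, 0], [0, 0, 0], [0, 0, 0]]' --slide '[[-5, 25, 5], [-10, 60, 10], [-15, 95, 15], [-20, 130, 20], [-25, 165, 25], [-28, 200, 30], [-30, 230, 30], [-30, 240, 30], [-30, 240, 30]]' --grip '[0.2, 0.2, 0.2, 0.2, 0.2, 0.2, 0.2, 0.2, 0.2]'

```text
time: 51.58
tool_pos: [398.6, 172.4, 279.0]
tcp_rot: [-3.141, -0.0, 1.405]
contact_force: [0.4, -0.7, 0.1]
grip_width: 55.4
```

```bash
python3 look.py c5 500 -380 130 40; python3 - <<'E'
from meas import *
old={}
import os
for n in('top','side'):
    c=cap(n,n+'_end.png');
    for nm,im in(('start',cv2.imread(f'pics/{n}0.png')),('closed',cv2.imread(f'pics/{n}1.png')),('now',c['img'])):
        W=cloud(c);V=cv2.cvtColor(im,cv2.COLOR_BGR2HSV)[...,2]
        u0,v0=map(int,proj(c,[500,-375,140]))
        z=139 if nm=='closed' else 157
        k=np.zeros(V.shape,bool); k[v0-35:v0+35,u0-35:u0+35]=V[v0-35:v0+35,u0-35:u0+35]<45
        # restrict to the bar's world zone
        ys,xs=np.where(k)
        P=np.array([onz(c,u,v,z)[:2] for u,v in zip(xs,ys)])
        g=(450,-340) if nm=='closed' else (541,-355)
        ok=(abs(P[:,0]-g[0])<18)&(P[:,1]>-395)&(P[:,1]<-325)
        P=P[ok]; A=np.polyfit(P[:,1],P[:,0],1); print(n,nm,len(P),'x at y=-355:',np.polyval(A,-355).round(1),'slope',A[0].round(3))
E
```

```text
51.6833 [398.7 170.3 278.8] [ 0.4  0.1 -0.6]
top start 152 x at y=-355: 541.4 slope 0.204
top closed 152 x at y=-355: 452.6 slope 0.178
top now 151 x at y=-355: 543.3 slope 0.213
side start 72 x at y=-355: 538.1 slope 0.17
side closed 70 x at y=-355: 450.5 slope 0.169
side now 188 x at y=-355: 541.2 slope -0.014
```

View pics/c5.png

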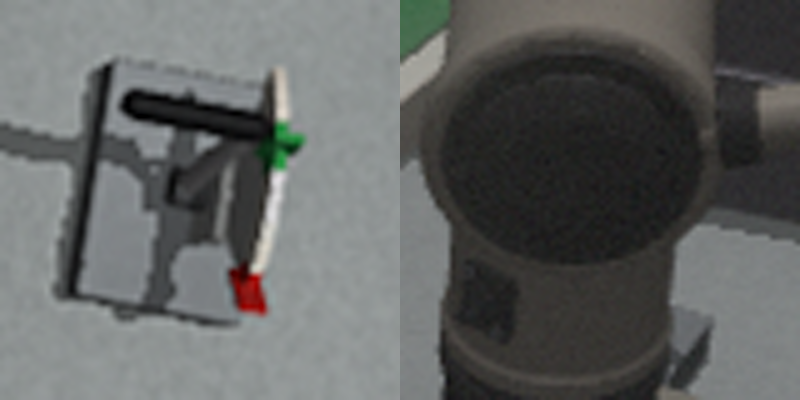

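The top view gives a bar travel from the stop of 90.7·cos(10°) = 89.3 mm. 0.9 rad needs 89.5 mm, so the lever is at about 0.90. One last look at the whole scene before handing in.

View pics/top_end.png

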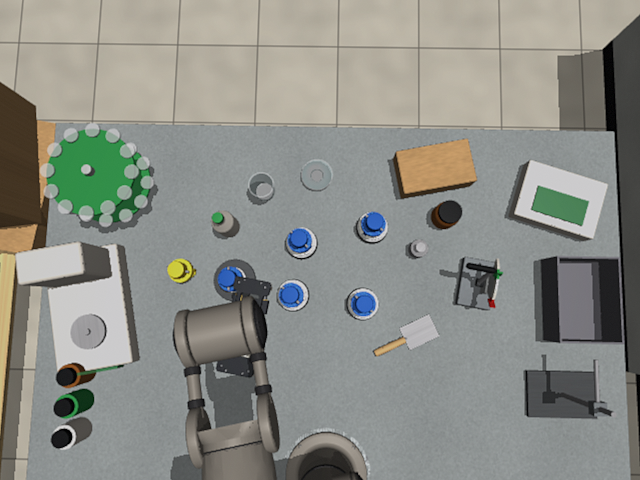

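Four hooded pods at (301,242), (373,226), (292,294) and (362,303), the spare nested at (229,279), the lever at green, and every bystander in view upright. Handing in.

```bash
python3 -c "
from plant import bot
print(bot.close_job(), bot.get_obs()['time'])"
```

```text
the job is handed in; nothing more can be done
the job is handed in; nothing more can be done
```

The job is done and handed in at about 52 s of the 210 s limit. The hand-in gives no verdict.

- **Sequence:** I swung the lever back to its closed stop at the red mark. Then I unhooked the top four hoods one at a time with a lift and twist, put one on each of the four pods, and pressed each to 23–31 N. Last, I swung the lever to green.
- **Knocked pod:** one pod was knocked about 14 mm aside mid-run. I re-measured it and hooded it where it then stood.
- **Pods:** before I swung the lever to green, the hood tops measured 121–125 mm high, against 124 mm expected with the collars home. No red pixels showed in either view.
- **Spare hood:** the fifth hood is still nested on its stand, and there are none on the bench.
- **Lever:** it is at about 0.90 rad. Both the arm's travel from the stop and the top picture gave this.
- **Bystanders:** everything visible in the last pictures stood upright and in place. The arm hid the turquoise look-alike in the very last one; the picture just before it showed it standing.
- **Failed or disagreed:**
  - The final side-view check of the lever failed because the arm blocked it, so only the top view confirms its final angle by picture.
  - The two cameras disagreed by about ±2 mm throughout, so I averaged them.
  - The first carry stopped about 12 mm short, and I corrected it before lowering the hood.

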